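# Gauge the slot of the bead-sizing jig

### The arm

A 6-joint arm with a two-finger parallel gripper is mounted at the origin on the work surface. World frame = base frame: x ahead of the robot, y to its left, z up, the work surface at z = 0. Lengths are in m, angles in degrees, forces in N, time in s.
With the tool pointing down it reaches from about 0.275 to 0.825 m from the base axis. Payload 5.2 kg.
Tool frame: the origin (TCP) lies at the very end of the fingers, on their centre line; the grasp point (between the pads) lies 19 mm behind it; y points along the fingers, z is the direction in which the jaws open and shut, and the axes are right-handed (so a half turn about y gives the same grasp; the last joint's range is limited). The gripper opens to 93 mm and grips with 3 to 60 N. Pads are 15 mm wide; open, the fingers measure 128 mm over their backs; the gripper's body (75 mm by 188 mm) begins 65 mm behind the grasp point.
Start: joints at [58.224, 14.817, 87.949, -0, 77.235, -11.62], TCP at [0.19, 0.516, 0.219] pointing down, gripper open.
Joint ranges: [-179.93, 179.93], [-52.35, 119.4], [10.71, 147.94], [-69.91, 249.91], [12.55, 155.21], [-178.61, 178.61]. Speed limits (degrees/s): [147.25, 147.25, 180, 180, 180, 180].

### API

Orientations are given as [roll, pitch, yaw] about the fixed x, y, z axes, in that order (R = Rz(yaw) Ry(pitch) Rx(roll)).
In Python, from workcell import env gives the robot as it stands.
- The arm moves only by the tool carry_out, never from a script. Its arguments are lists of equal length, an entry for each row: "translation": the shift along the tool's x, y, z in cm, a list of three; "twist": the turn, a rotation vector about the tool's x, y, z in degrees, a list of three. A call has 1 to 12 rows; each row shifts and turns the pose as measured when the row begins, along the tool's axes as they then stand; what a row does not reach is not made up. A row lasts 1/12 s, in which the tool goes at most 41.7 mm and 7.16 degrees, less where a joint would pass 70% of its speed; a pose out of reach is approached as far as the arm can. A call with a gripper value outside its range is refused whole. "jaw" is the opening, from -1 (shut) to 1 (fully open), so that 0 is half open, set as the call begins (left out, the last holds). The fingers move at their own pace and stop on an object; "grip_force" is the grip in N (left out, the last holds). Time passes only in rows, so rows that do not move let the fingers close. It gives the time, the measured TCP pose, the force and the opening at its end, in the units of the state.
- env.get_state(): the state, without advancing time (a new reading comes with each control period).
- env.camera(name): name is "side" or "top" or "wrist"; returns the picture (420x560x3 uint8, blue, green, red); there is no depth.
- env.camera_params(name): a dict with "fx", "fy", "cx", "cy" (pixels), "D" ([k1, k2, p1, p2, k3] as OpenCV has them; the pictures are not rectified), "T" (4x4, takes a point from camera to world coordinates). Camera axes: x right, y down, z forward; pixel columns grow to the right and rows downward; lengths in m; the calibration is good to about 2 mm. A picture is of the moment at which its call begins: read the wrist's pose just before it. camera_params takes no time and is no camera call; for the wrist camera it gives the pose at the moment of the call.
- env.close_job(): hands the job in, once; it reports no verdict.
The state is a dict: "clock": time; "joint_positions": joint angles; "qvel": joint speeds; "tau": joint torques, N m; "tcp_pos": TCP position; "ee_rot": TCP orientation; "wrist_force": force on the tool from outside, world axes, zero at the start; "ft_torque": the same for the moment, N m; "finger_gap": opening from 0.0 (shut) to 1.0 (fully open).
Only numpy, scipy, OpenCV 4.12 (cv2) and the standard library are available. Lean on these libraries where they do the work, as an engineer would, in place of code of your own. Each camera call takes 0.05 s, during which the arm holds its last target.

### The job

Find out how wide the slot of the bead-sizing jig is with the four gauge leaves: starting with the thinnest and working up one at a time, lower each leaf upright to the bottom of the slot and feel whether it is loose or binds. Put each loose leaf back in its own holder, and leave the first leaf that binds standing in the slot, fully home, squarely upright, centred along the slot and let go. Be gentle with the sprung jaw (never load it with 18 N or more, as forcing in a leaf that is too thick would) and leave the other things on the table alone.

Things in the scene. Friction and masses are not known exactly. Their poses are not given: they have to be found in the camera images.
- jig: bead-sizing jig fixed to the table: grey base plate 100 x 158 x 12 mm, highest point 57 mm. A slot open above and at its ends runs along its x (as the leaves' width); on its -y side stands a rigid steel fence plate, on its +y side the sprung jaw. Origin: centre of the plate's underside, right under slot. z up
- slot (a point): on the slot floor, 12 mm above the table, mid-length, under the jaw pad's face at rest; axes as the jig's. Pad face at rest: y = 0; fence face: y = minus the gap, unknown, 9 to 17 mm. The leaf that binds is about 1 mm thicker than the gap, the next thinner has about 2 mm play. Faces 44 mm long, upright to 26 mm above the floor, then a lead-in sloping 4 mm outwards over 14 mm
- jaw: sprung jaw: fixed aluminium block on the jig's +y side, with two coil springs and a black end knob, carrying a steel pad 44 mm long, 10 mm thick on a spring. Origin and axes are the jig's and do not move. The pad rests at y = 0 and gives way in +y, up to 9 mm, with 1.5 N to start and 5 N more per mm. A binding leaf is clamped by 5 to 9 N; 18 N or more harms it
- rack: flat wooden board 240 x 62 x 8 mm, fixed to the table, on which the four leaf holders stand in a row along its x in any order; origin: centre of its underside
- leaf_8: gauge leaf: plain aluminium plate 30 mm wide (its x), 8 mm thick (its y), 88 mm tall (its z) with a rounded 2 mm rise on top; 65 g. Origin: centre of its foot. It starts upright in its own holder, foot 14 mm above the table, and can be gripped over its thickness by the upper 25 mm
- holder_8: wooden holder block of the 8 mm leaf, 58 x 44 x 30 mm, fixed on the rack, its top 38 mm above the table; pocket from above 40 x 11 mm, 24 mm deep, with a 4 mm chamfer; axes as the leaf's in it. Origin: centre of its underside; the leaf's foot rests 6 mm above the origin. Only this leaf belongs in it
- leaf_11: gauge leaf: plain aluminium plate 30 mm wide (its x), 11 mm thick (its y), 88 mm tall (its z) with a rounded 2 mm rise on top; 89 g. Origin: centre of its foot. It starts upright in its own holder, foot 14 mm above the table, and can be gripped over its thickness by the upper 25 mm
- holder_11: wooden holder block of the 11 mm leaf, 58 x 44 x 30 mm, fixed on the rack, its top 38 mm above the table; pocket from above 40 x 14 mm, 24 mm deep, with a 4 mm chamfer; axes as the leaf's in it. Origin: centre of its underside; the leaf's foot rests 6 mm above the origin. Only this leaf belongs in it
- leaf_14: gauge leaf: plain aluminium plate 30 mm wide (its x), 14 mm thick (its y), 88 mm tall (its z) with a rounded 2 mm rise on top; 113 g. Origin: centre of its foot. It starts upright in its own holder, foot 14 mm above the table, and can be gripped over its thickness by the upper 25 mm
- holder_14: wooden holder block of the 14 mm leaf, 58 x 44 x 30 mm, fixed on the rack, its top 38 mm above the table; pocket from above 40 x 17 mm, 24 mm deep, with a 4 mm chamfer; axes as the leaf's in it. Origin: centre of its underside; the leaf's foot rests 6 mm above the origin. Only this leaf belongs in it
- leaf_17: gauge leaf: plain aluminium plate 30 mm wide (its x), 17 mm thick (its y), 88 mm tall (its z) with a rounded 2 mm rise on top; 138 g. Origin: centre of its foot. It starts upright in its own holder, foot 14 mm above the table, and can be gripped over its thickness by the upper 25 mm
- holder_17: wooden holder block of the 17 mm leaf, 58 x 44 x 30 mm, fixed on the rack, its top 38 mm above the table; pocket from above 40 x 20 mm, 24 mm deep, with a 4 mm chamfer; axes as the leaf's in it. Origin: centre of its underside; the leaf's foot rests 6 mm above the origin. Only this leaf belongs in it
- spool_1: white thread spool, 26 mm wide, 35 mm high; bystander, to be left alone; origin: underside at its middle
- spool_2: brown thread spool, 26 mm wide, 35 mm high; bystander, to be left alone; origin: underside at its middle
- case: red spectacle case 160 x 60 x 35 mm; bystander, to be left alone; origin: underside at its middle
- tin: flat brass tin, 72 mm wide, 24 mm high; bystander, to be left alone; origin: underside at its middle
- calculator: grey pocket calculator 80 x 130 x 15 mm; bystander, to be left alone; origin: underside at its middle
- glue: yellow glue bottle, 40 mm wide, 110 mm high; bystander, to be left alone; origin: underside at its middle
- scissors: blue-handled scissors, about 160 mm long, lying flat; bystander, to be left alone; origin: underside at its middle
Not all that is in view belongs to the job. Leave any orange look-alike of the leaf_14 alone.

How it is judged (in metres and radians):
On the way, in this order (a step that is already met when the one before it is completed fails the run):
1. the thinnest (8 mm) leaf is lowered to the bottom of the slot (z of leaf_8 in the frame of slot below 0.004 m and x of leaf_8 in the frame of slot between -0.01 and 0.01 m and y of leaf_8 in the frame of slot between -0.02 and 0 m), for 0.2 s.
2. the 11 mm leaf is lowered to the bottom of the slot, after the 8 mm one (z of leaf_11 in the frame of slot below 0.004 m and x of leaf_11 in the frame of slot between -0.01 and 0.01 m and y of leaf_11 in the frame of slot between -0.02 and 0 m), for 0.2 s.
At the end, for the whole second after the job is handed in: The first leaf that binds stands in the slot: foot within 4 mm of the floor and 10 mm of mid-length, upright within 0.1 rad, clamped by the jaw with 2.5 to 13 N, at rest. The others stand in their own holders: within 9 mm across, 4 mm of the pocket floor, 0.2 rad of upright (((z of leaf_11 in the frame of slot below 0.004 m and x of leaf_11 in the frame of slot between -0.01 and 0.01 m and y of leaf_11 in the frame of slot between -0.02 and 0 m and angle between leaf_11's own z axis and vertical below 0.1 rad and linear speed of leaf_11 below 0.02 m/s and contact force between leaf_11 and jaw between 2.5 and 13 N and horizontal distance between leaf_8 and holder_8 below 0.009 m and z of leaf_8 in the frame of holder_8 below 0.01 m and angle between each of leaf_8, leaf_14, leaf_17's own z axis and vertical below 0.2 rad and horizontal distance between leaf_14 and holder_14 below 0.009 m and z of leaf_14 in the frame of holder_14 below 0.01 m and horizontal distance between leaf_17 and holder_17 below 0.009 m and z of leaf_17 in the frame of holder_17 below 0.01 m) or (z of leaf_14 in the frame of slot below 0.004 m and x of leaf_14 in the frame of slot between -0.01 and 0.01 m and y of leaf_14 in the frame of slot between -0.02 and 0 m and angle between leaf_14's own z axis and vertical below 0.1 rad and linear speed of leaf_14 below 0.02 m/s and contact force between leaf_14 and jaw between 2.5 and 13 N and horizontal distance between leaf_8 and holder_8 below 0.009 m and z of leaf_8 in the frame of holder_8 below 0.01 m and angle between each of leaf_8, leaf_11, leaf_17's own z axis and vertical below 0.2 rad and horizontal distance between leaf_11 and holder_11 below 0.009 m and z of leaf_11 in the frame of holder_11 below 0.01 m and horizontal distance between leaf_17 and holder_17 below 0.009 m and z of leaf_17 in the frame of holder_17 below 0.01 m) or (z of leaf_17 in the frame of slot below 0.004 m and x of leaf_17 in the frame of slot between -0.01 and 0.01 m and y of leaf_17 in the frame of slot between -0.02 and 0 m and angle between leaf_17's own z axis and vertical below 0.1 rad and linear speed of leaf_17 below 0.02 m/s and contact force between leaf_17 and jaw between 2.5 and 13 N and horizontal distance between leaf_8 and holder_8 below 0.009 m and z of leaf_8 in the frame of holder_8 below 0.01 m and angle between each of leaf_8, leaf_11, leaf_14's own z axis and vertical below 0.2 rad and horizontal distance between leaf_11 and holder_11 below 0.009 m and z of leaf_11 in the frame of holder_11 below 0.01 m and horizontal distance between leaf_14 and holder_14 below 0.009 m and z of leaf_14 in the frame of holder_14 below 0.01 m))); the robot touches nothing.
It fails at once if the sprung jaw is loaded with 18 N or more (contact force between anything else and jaw above 18 N).
It fails at once if a bystander is pushed more than 25 mm from its place (distance of any of spool_1, spool_2, case, tin, calculator, glue, scissors from where it was at the start of the episode above 0.025 m).
It also fails if it takes over 72 s, if anything falls off the work surface, if the arm or the gripper's body presses on something with over 40 N, if the wrist force passes 120 N, or if a joint passes its speed limit or range.

## Working session

There is one attempt and no reset: what is moved stays moved. The work goes in short steps, Python scripts to look and compute and a tool call to move; the robot and the scene stay as the last step left them, time stands still between calls to the robot, and variables do not carry over. Pictures are saved under pics/ and viewed, and the job is handed in when it is done.

Besides the shell and the picture viewer there is one more tool, called as name(argument=value, ...), one argument or row to a line, values as JSON. carry_out: Moves the arm, as the interface text tells. Its arguments: {"type":"object","properties":{"translation":{"type":"array","items":{"type":"array","items":{"type":"number"}}},"twist":{"type":"array","items":{"type":"array","items":{"type":"number"}}},"jaw":{"type":"number"},"grip_force":{"type":"number"}},"required":["translation","twist"]}

```bash
ls; mkdir -p pics; python3 - <<'E'
from workcell import env
import cv2,numpy as np
np.set_printoptions(precision=4,suppress=True)
print(env.get_state())
for n in ["side","top","wrist"]:
    cv2.imwrite(f"pics/{n}0.png",env.camera(n)); p=env.camera_params(n); print(n,p)
E
```

```text
pics
{'clock': 0.0, 'joint_positions': array([ 58.2267,  14.8608,  88.0113,   0.0029,  77.2357, -11.6208]), 'qvel': array([ 0.0572,  0.0341, -0.0127,  0.023 , -0.0192, -0.0994]), 'tau': array([ -0.001 , -43.7317, -28.3998,   0.0717,   0.0412,  -0.0002]), 'tcp_pos': array([0.1892, 0.5159, 0.2178]), 'ee_rot': array([-90.1051,   0.0245, -20.1532]), 'wrist_force': array([-0.4589, -0.415 ,  0.0755]), 'ft_torque': array([ 0.0161, -0.0101,  0.0301]), 'finger_gap': 1.0004263969871754}
side {'fx': 423.7186827654691, 'fy': 423.7186827654691, 'cx': 282.5636801484833, 'cy': 214.44442186995468, 'D': array([-0.0445,  0.    ,  0.    ,  0.    ,  0.    ]), 'T': array([[ 0.9975, -0.0481,  0.0519,  0.4979],
       [-0.07  , -0.5684,  0.8198, -0.9098],
       [-0.01  , -0.8214, -0.5703,  0.6781],
       [ 0.    ,  0.    ,  0.    ,  1.    ]])}
top {'fx': 471.0219597442663, 'fy': 471.0219597442663, 'cx': 282.7016682867737, 'cy': 208.23762527378798, 'D': array([-0.0996,  0.    ,  0.    ,  0.    ,  0.    ]), 'T': array([[ 0.0197, -0.9818,  0.189 ,  0.3272],
       [-0.9998, -0.0195,  0.0031,  0.0288],
       [ 0.0007, -0.189 , -0.982 ,  1.3189],
       [ 0.    ,  0.    ,  0.    ,  1.    ]])}
wrist {'fx': 328.85128332878014, 'fy': 328.85128332878014, 'cx': 278.75243489250505, 'cy': 208.51678771732963, 'D': array([-0.0683,  0.    ,  0.    ,  0.    ,  0.    ]), 'T': array([[ 0.3446,  0.8971,  0.2766,  0.1127],
       [ 0.9387, -0.3287, -0.1034,  0.5451],
       [-0.0019,  0.2953, -0.9554,  0.3852],
       [ 0.    ,  0.    ,  0.    ,  1.    ]])}
```

View pics/side0.png

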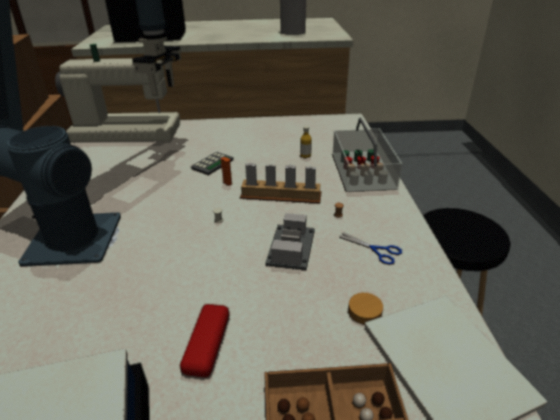

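View pics/top0.png

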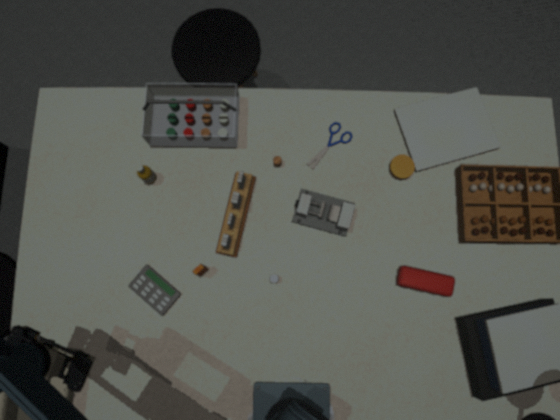

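View pics/wrist0.png

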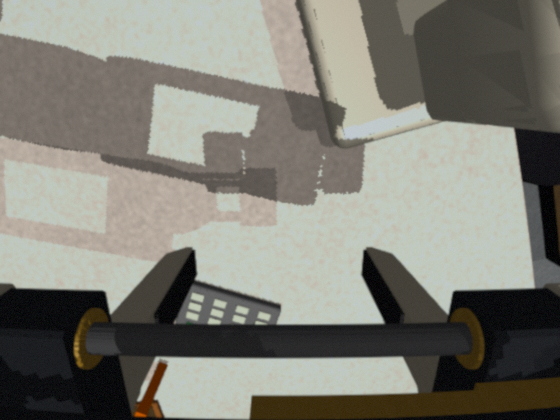

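```bash
python3 - <<'E'
import cv2
t=cv2.imread("pics/top0.png"); s=cv2.imread("pics/side0.png")
a=cv2.resize(t[160:265,205:365],None,fx=5,fy=5,interpolation=cv2.INTER_CUBIC); cv2.imwrite("pics/ta.png",a)
a=cv2.resize(s[150:275,205:355],None,fx=4.8,fy=4.8,interpolation=cv2.INTER_CUBIC); cv2.imwrite("pics/sa.png",a)
E
```

```text
(no output)
```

View pics/ta.png

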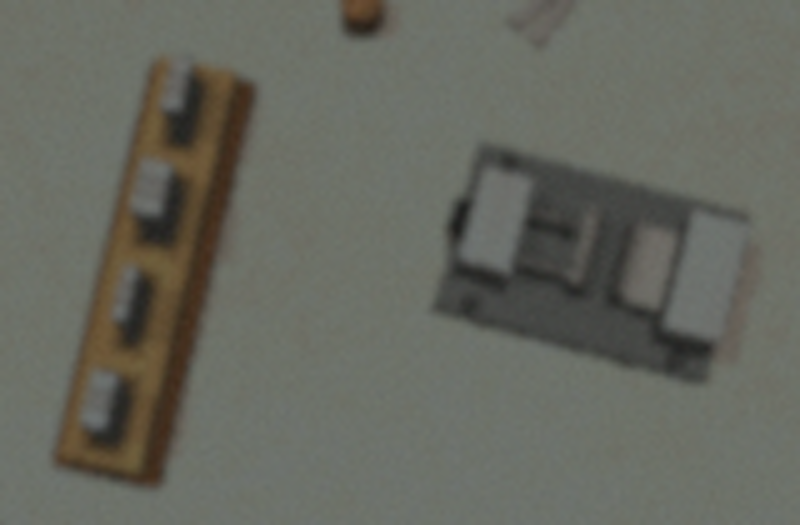

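View pics/sa.png

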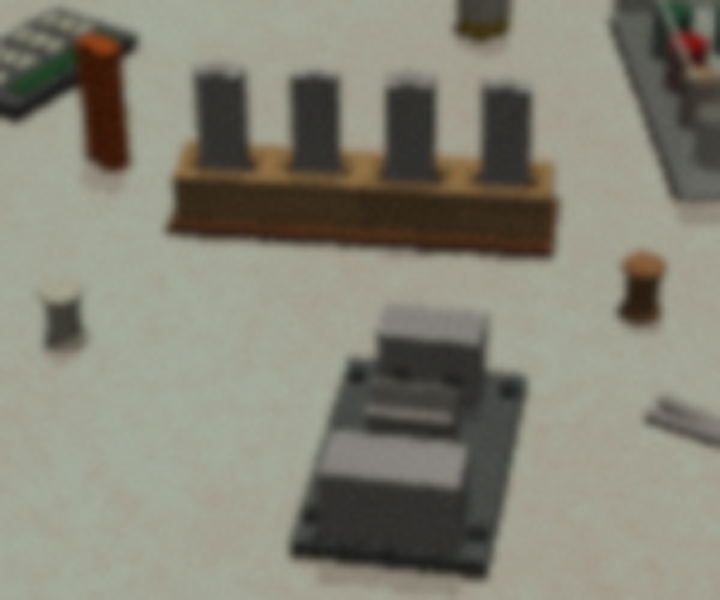

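```bash
cat > h.py <<'E'
import cv2,numpy as np
from scipy.spatial.transform import Rotation as R
np.set_printoptions(precision=4,suppress=True)
def ray(p,uv):
    K=np.array([[p['fx'],0,p['cx']],[0,p['fy'],p['cy']],[0,0,1]])
    q=cv2.undistortPoints(np.array([[uv]],float),K,np.array(p['D'])).ravel()
    T=p['T']; return T[:3,3],T[:3,:3]@np.array([q[0],q[1],1])
def at(p,uv,z):
    o,d=ray(p,uv); return o+d*(z-o[2])/d[2]
def proj(p,X):
    X=np.atleast_2d(X); T=np.linalg.inv(p['T']); K=np.array([[p['fx'],0,p['cx']],[0,p['fy'],p['cy']],[0,0,1]])
    r,_=cv2.Rodrigues(T[:3,:3]); return cv2.projectPoints(X.astype(float),r,T[:3,3],K,np.array(p['D']))[0][:,0]
E
python3 - <<'E'
from workcell import env
from h import *
p=env.camera_params("top")
f=lambda x,y:(205+x/5-0.4,160+y/5-0.4)
for n,u,v,z in [("l1",178,85,.103),("l2",152,185,.103),("l3",128,290,.103),("l4",103,400,.103),("jigNW",480,142,.012),("jigNE",748,213,.012),("jigSW",433,312,.012),("jigSE",708,382,.012),("rackNE",257,85,.008),("rackSE",160,487,.008),("rackNW",155,60,.038),("rackSW",55,460,.038),("slotmid",612,250,.04)]:
    print(n,at(p,f(u,v),z))
E
```

```text
l1 [0.6448 0.1476 0.103 ]
l2 [0.59   0.1593 0.103 ]
l3 [0.5334 0.1697 0.103 ]
l4 [0.4752 0.1804 0.103 ]
jigNW [ 0.6384 -0.017   0.012 ]
jigNE [ 0.6001 -0.1698  0.012 ]
jigSW [0.5398 0.0082 0.012 ]
jigSE [ 0.503  -0.1465  0.012 ]
rackNE [0.6705 0.1114 0.008 ]
rackSE [0.4387 0.1585 0.008 ]
rackNW [0.6761 0.1675 0.038 ]
rackSW [0.4496 0.2135 0.038 ]
slotmid [ 0.5719 -0.0898  0.04  ]
```

```bash
cat >> h.py <<'E'
def goto(s,tgt,yaw,n=None,stepmm=40):
    """print tool-frame delta rows from state s to tgt, tool down with given yaw"""
    p=np.array(s['tcp_pos']); e=s['ee_rot']
    R0=R.from_euler('xyz',e,degrees=True); R1=R.from_euler('xyz',[-90,0,yaw],degrees=True)
    w=(R0.inv()*R1).as_rotvec(degrees=True); d=np.array(tgt)-p
    if n is None: n=int(np.ceil(max(np.linalg.norm(d)*1000/stepmm,np.linalg.norm(w)/6.5,1)))
    rows=[]
    for i in range(n):
        Ri=R0*R.from_rotvec(w*i/n,degrees=True); rows.append(np.round(Ri.inv().apply(d/n)*100,3).tolist())
    print("from",p,e,"gap",s['finger_gap'],"F",s['wrist_force'],"t",s['clock'])
    print("n",n,"twist/row",np.round(w/n,2).tolist()); print("first",rows[0],"mid",rows[n//2],"last",rows[-1],"total",np.round(R1.inv().apply(d)*100,2))
E
python3 - <<'E'
from workcell import env
from h import *
goto(env.get_state(),[.65,.147,.27],-11.5,stepmm=38)
E
```

```text
from [0.1893 0.516  0.218 ] [-90.0746   0.0179 -20.1561] gap 1.0021384682314496 F [-0.7623 -0.3148 -0.0153] t 0.15
n 16 twist/row [0.0, -0.54, -0.0]
first [3.498, -0.324, -1.173] mid [3.399, -0.324, -1.434] last [3.297, -0.325, -1.655] total [ 52.51  -5.2  -26.97]
```

carry_out(
  translation=[
    [3.5,-0.4,-1.2],
    [3.5,-0.4,-1.2],
    [3.5,-0.4,-1.2],
    [3.5,-0.4,-1.3],
    [3.4,-0.4,-1.3],
    [3.4,-0.4,-1.4],
    [3.4,-0.4,-1.4],
    [3.4,-0.4,-1.4],
    [3.4,-0.3,-1.5],
    [3.4,-0.3,-1.5],
    [3.4,-0.3,-1.5],
    [3.4,-0.3,-1.5],
  ],
  twist=[
    [0,-0.7,0],
    [0,-0.7,0],
    [0,-0.7,0],
    [0,-0.7,0],
    [0,-0.7,0],
    [0,-0.7,0],
    [0,-0.7,0],
    [0,-0.7,0],
    [0,-0.7,0],
    [0,-0.7,0],
    [0,-0.7,0],
    [0,-0.7,0],
  ],
)

```text
clock: 1.15
tcp_pos: [0.5466, 0.2368, 0.2584]
ee_rot: [-90.3, 0.5, -10.5]
wrist_force: [0.5, -0.1, -0.3]
finger_gap: 1.0
```

```bash
python3 - <<'E'
from workcell import env
from h import *
goto(env.get_state(),[.65,.147,.27],-11.5,stepmm=38)
E
```

```text
from [0.5466 0.2368 0.2584] [-90.2862   0.4943 -10.5251] gap 0.9998362084991129 F [ 0.5425 -0.058  -0.253 ] t 1.15
n 4 twist/row [0.07, 0.24, -0.12]
first [2.95, -0.308, -1.738] mid [2.966, -0.299, -1.712] last [2.974, -0.295, -1.699] total [11.93 -1.16 -6.74]
```

carry_out(
  translation=[
    [3.0,-0.3,-1.7],
    [3.0,-0.3,-1.7],
    [3.0,-0.3,-1.7],
    [2.9,-0.3,-1.7],
    [0,0,0],
    [0,0,0],
  ],
  twist=[
    [0,0.2,0],
    [0,0.2,0],
    [0,0.2,0],
    [0,0.2,0],
    [0,0,0],
    [0,0,0],
  ],
)

```text
clock: 1.65
tcp_pos: [0.6605, 0.135, 0.2657]
ee_rot: [-90.4, 0.7, -11.8]
wrist_force: [-0.7, -0.4, -0.1]
finger_gap: 1.0
```

```bash
python3 - <<'E'
from workcell import env
from h import *
import json
p=env.camera_params("wrist"); im=env.camera("wrist"); cv2.imwrite("pics/w1.png",im)
np.savez("pics/w1.npz",**p); print(p['T']); print(env.get_state()['tcp_pos'],env.get_state()['ee_rot'])
E
```

```text
[[ 0.2047  0.9388  0.2769  0.5826]
 [ 0.9788 -0.194  -0.066   0.1532]
 [-0.0082  0.2845 -0.9586  0.4338]
 [ 0.      0.      0.      1.    ]]
[0.6603 0.1347 0.2654] [-90.4915   0.6501 -11.8177]
```

View pics/w1.png

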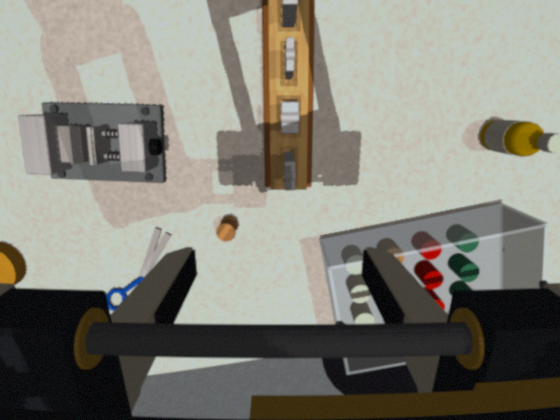

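```bash
python3 - <<'E'
import cv2
t=cv2.imread("pics/w1.png")
cv2.imwrite("pics/w1a.png",cv2.resize(t[0:195,250:330],None,fx=3,fy=3,interpolation=cv2.INTER_CUBIC))
cv2.imwrite("pics/w1b.png",cv2.resize(t[95:190,15:170],None,fx=5,fy=5,interpolation=cv2.INTER_CUBIC))
for i,r in enumerate([0,90]):
    pass
cv2.imwrite("pics/w1c.png",cv2.resize(t[0:100,260:320],None,fx=6,fy=6,interpolation=cv2.INTER_CUBIC))
cv2.imwrite("pics/w1d.png",cv2.resize(t[90:190,260:320],None,fx=6,fy=6,interpolation=cv2.INTER_CUBIC))
E
```

```text
(no output)
```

View pics/w1c.png

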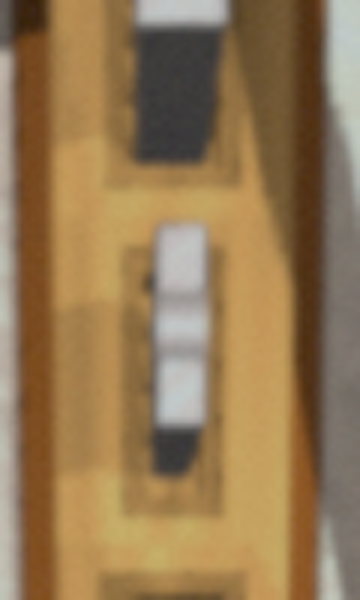

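View pics/w1d.png

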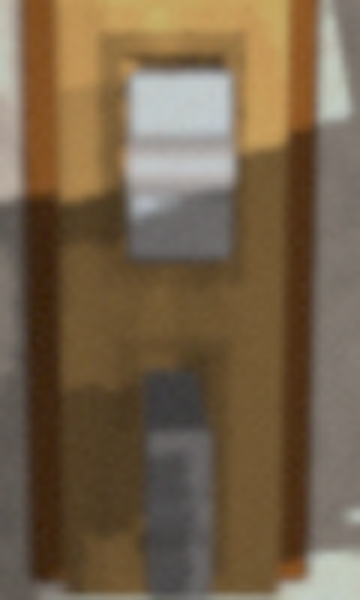

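View pics/w1b.png

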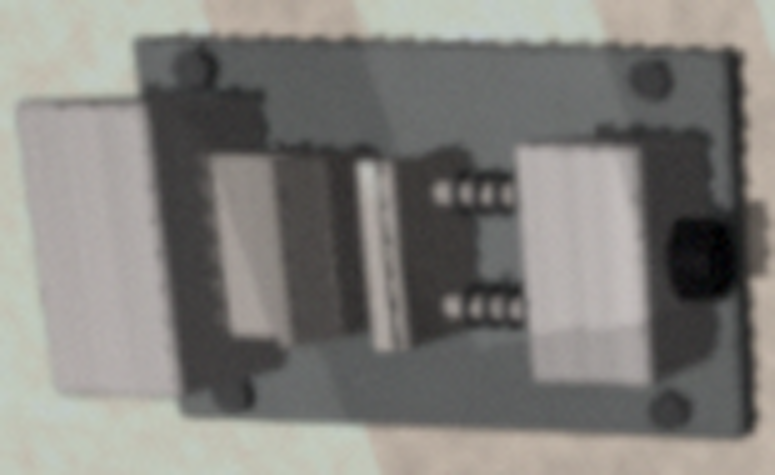

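```bash
python3 - <<'E'
from workcell import env
from h import *
p=np.load("pics/w1.npz")
f=lambda x,y,oy=0:(260+x/6-0.4,oy+y/6-0.4)
g=lambda x,y:(15+x/5-0.4,95+y/5-0.4)
def pr(n,uv,z): print(n,at(p,uv,z))
pr("l8 far",f(183,222),.102);pr("l8 near",f(183,425),.102);pr("l8 L",f(157,325),.104);pr("l8 R",f(210,325),.104)
pr("pock8 lo",f(122,245),.038);pr("pock8 hi",f(225,517),.038)
pr("l17 far",f(182,70,90),.102);pr("l17 near",f(180,262,90),.102);pr("l17L",f(128,165,90),.104);pr("l17R",f(238,165,90),.104)
pr("l11 lo edge",f(180,428,90),.102);pr("l11L",f(147,428,90),.102);pr("l11R",f(213,428,90),.102)
pr("l14 hi edge",f(183,22),.102);pr("14L",f(136,22),.102);pr("14R",f(228,22),.102)
for n,u,v in [("TL",137,38),("TR",738,50),("BL",183,412),("BR",745,432)]: pr("jig"+n,g(u,v),.012)
pr("pad0",g(360,160),.052);pr("pad1",g(378,350),.052)
goto(env.get_state(),[.648,-.097,.13],-14,stepmm=38)
E
```

```text
l8 far [0.5179 0.1747 0.102 ]
l8 near [0.5472 0.1688 0.102 ]
l8 L [0.5321 0.1677 0.104 ]
l8 R [0.5338 0.1757 0.104 ]
pock8 lo [0.507 0.167 0.038]
pock8 hi [0.5583 0.1763 0.038 ]
l17 far [0.5748 0.1631 0.102 ]
l17 near [0.6046 0.1568 0.102 ]
l17L [0.5876 0.1516 0.104 ]
l17R [0.5913 0.169  0.104 ]
l11 lo edge [0.6316 0.1514 0.102 ]
l11L [0.6304 0.1459 0.102 ]
l11R [0.6327 0.1568 0.102 ]
l14 hi edge [0.4899 0.1804 0.102 ]
14L [0.4885 0.1734 0.102 ]
14R [0.4913 0.187  0.102 ]
jigTL [ 0.5037 -0.1441  0.012 ]
jigTR [0.543  0.0097 0.012 ]
jigBL [ 0.5983 -0.1689  0.012 ]
jigBR [ 0.6365 -0.017   0.012 ]
pad0 [ 0.5501 -0.0719  0.052 ]
pad1 [ 0.5933 -0.0833  0.052 ]
from [0.6603 0.1347 0.2654] [-90.4915   0.6501 -11.8177] gap 1.001066325200576 F [ 0.2239  0.3803 -1.3786] t 1.7
n 8 twist/row [0.06, 0.27, -0.08]
first [0.462, 1.712, -2.852] mid [0.507, 1.702, -2.85] last [0.54, 1.695, -2.848] total [  4.41  13.54 -22.78]
```

carry_out(
  translation=[
    [0.5,1.7,-2.9],
    [0.5,1.7,-2.9],
    [0.5,1.7,-2.9],
    [0.5,1.7,-2.9],
    [0.5,1.7,-2.9],
    [0.5,1.7,-2.9],
    [0.5,1.7,-2.9],
    [0.5,1.7,-2.9],
    [0,0,0],
    [0,0,0],
  ],
  twist=[
    [0.1,0.3,-0.1],
    [0.1,0.3,-0.1],
    [0.1,0.3,-0.1],
    [0.1,0.3,-0.1],
    [0.1,0.3,-0.1],
    [0.1,0.3,-0.1],
    [0.1,0.3,-0.1],
    [0.1,0.3,-0.1],
    [0,0,0],
    [0,0,0],
  ],
)

```text
clock: 2.53
tcp_pos: [0.641, -0.0928, 0.1249]
ee_rot: [-89.3, -0.1, -13.3]
wrist_force: [0.8, -0.1, 0.6]
finger_gap: 0.999
```

```bash
python3 - <<'E'
from workcell import env
from h import *
p=env.camera_params("wrist"); im=env.camera("wrist"); cv2.imwrite("pics/w2.png",im)
np.savez("pics/w2.npz",**p); print(p['T']); print(env.get_state()['tcp_pos'],env.get_state()['ee_rot'])
E
```

```text
[[ 0.2293  0.9284  0.2924  0.5606]
 [ 0.9733 -0.2221 -0.0578 -0.0752]
 [ 0.0113  0.2979 -0.9545  0.2918]
 [ 0.      0.      0.      1.    ]]
[ 0.6407 -0.0927  0.1246] [-89.3603  -0.1025 -13.2183]
```

View pics/w2.png

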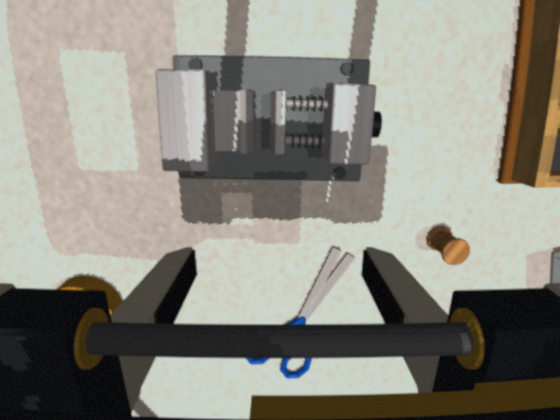

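```bash
python3 - <<'E'
import cv2
t=cv2.imread("pics/w2.png")
cv2.imwrite("pics/w2a.png",cv2.resize(t[80:160,205:295],None,fx=7,fy=7,interpolation=cv2.INTER_CUBIC))
cv2.imwrite("pics/w2b.png",cv2.resize(t[45:190,150:390],None,fx=3.3,fy=3.3,interpolation=cv2.INTER_CUBIC))
E
```

```text
(no output)
```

View pics/w2a.png

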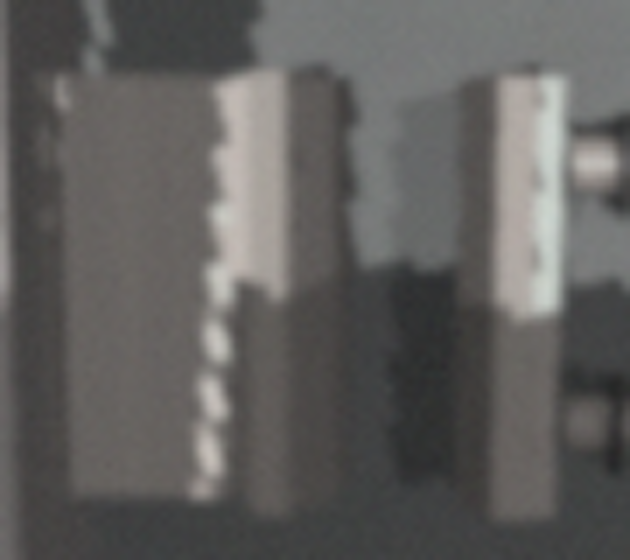

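View pics/w2b.png

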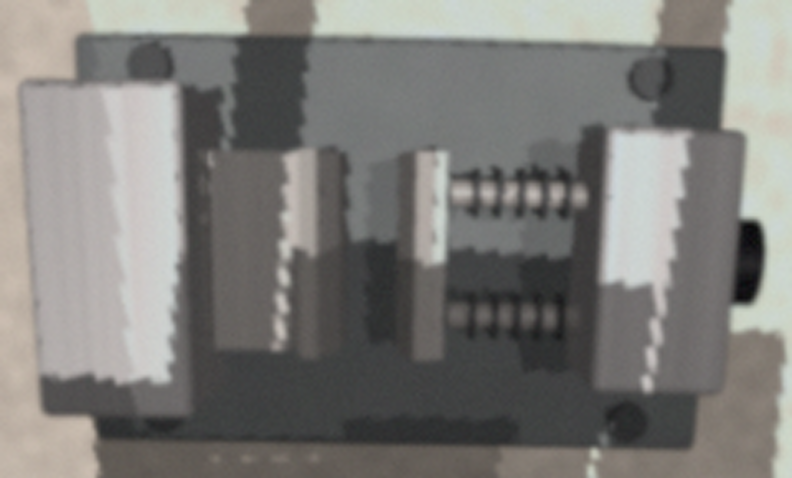

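```bash
cat > jig.py <<'E'
from h import *
p=np.load("pics/w2.npz")
a=lambda x,y:(205+x/7-0.43,80+y/7-0.43)
b=lambda x,y:(150+x/3.3-0.35,45+y/3.3-0.35)
C=np.array([at(p,b(*c),.012)[:2] for c in [(78,35),(724,48),(97,437),(693,447)]])
print(C)
# jig frame pts: image up = -x world. TL: (-.05,-.079) TR(-.05,.079) BL(.05,-.079) BR(.05,.079)
Q=np.array([(-.05,-.079),(-.05,.079),(.05,-.079),(.05,.079)])
M,sc=R.align_vectors(np.c_[C-C.mean(0),[0]*4],np.c_[Q,[0]*4])
yaw=M.as_euler('xyz',degrees=True)[2]; ctr=C.mean(0)
print("ctr",ctr,"yaw",yaw,"resid mm",1000*(C-ctr-(M.apply(np.c_[Q,[0]*4])[:,:2])))
def J(uv,z): return M.inv().apply(np.append(at(p,uv,z)[:2]-ctr,0))*1000
for n,x,y,z in [("f top",238,110,.052),("f top",232,480,.052),("f mid",290,100,.038),("f mid",290,500,.038),("f bot",348,120,.012),("f bot",345,470,.012),("p mid",462,100,.038),("p mid",457,490,.038),("p top",497,100,.052),("p top",490,500,.052),("p topR",568,100,.052),("pend up",535,75,.052),("pend dn",525,518,.052),("fend up",255,72,.052),("f end dn",265,515,.045)]:
    print(n,J(a(x,y),z))
E
python3 jig.py
```

```text
[[ 0.5032 -0.1442]
 [ 0.5417  0.0064]
 [ 0.5983 -0.1698]
 [ 0.6374 -0.0174]]
ctr [ 0.5702 -0.0813] yaw -14.408902289494991 resid mm [[ 1.1373  1.1231]
 [ 0.3127 -1.3034]
 [-0.6243  0.3999]
 [-0.8258 -0.2197]]
f top [-17.936  -21.8921   0.    ]
f top [ 18.7081 -22.9438   0.    ]
f mid [-19.447  -17.9052   0.    ]
f mid [ 22.5117 -18.1528   0.    ]
f bot [-18.2204 -13.3837   0.    ]
f bot [ 22.2049 -13.7163   0.    ]
p mid [-19.7652   0.1367   0.    ]
p mid [21.1042  0.1468  0.    ]
p top [-19.3376   3.79     0.    ]
p top [20.3159  3.7631  0.    ]
p topR [-19.4842  10.8307   0.    ]
pend up [-21.7897   7.5057   0.    ]
pend dn [22.1134  7.4299  0.    ]
fend up [-21.5742 -20.1744   0.    ]
f end dn [ 23.2357 -20.2395   0.    ]
```

```bash
cat >> jig.py <<'E'
print('---')
def W(x,y,z): 
    v=M.apply([x,y,0]); return [ctr[0]+v[0],ctr[1]+v[1],z]
for gap in (10,13,16):
    for n,y,z in [("top",-gap-4,.052),("mid",-gap,.038),("bot",-gap,.012)]:
        uv=proj(p,[W(-.018,y/1000,z),W(.018,y/1000,z)]); print(gap,n,[( (u[0]-205+.43)*7,(u[1]-80+.43)*7) for u in uv])
for x,z in((290,.052),(345,.038)): print(J(a(x,120),z))
E
python3 jig.py | sed -n '/---/,$p'
python3 - <<'E'
import cv2,numpy as np
t=cv2.imread("pics/w2.png").astype(float)
for r in (97,104,126,134,142): print(r,t[r,225:290].mean(1).astype(int).tolist())
E
```

```text
---
10 top [(np.float64(317.5152206368011), np.float64(110.62310118722735)), (np.float64(318.4677001875459), np.float64(474.5172993482812))]
10 mid [(np.float64(365.30388549512884), np.float64(115.64275863172722)), (np.float64(364.4112328882717), np.float64(459.8283399750665))]
10 bot [(np.float64(377.1894344250093), np.float64(122.5025463033219)), (np.float64(375.9627872904454), np.float64(435.30107655646185))]
13 top [(np.float64(287.2829072870286), np.float64(110.11550895123676)), (np.float64(289.4282474821175), np.float64(474.03754587988743))]
13 mid [(np.float64(336.74969478325085), np.float64(115.13443159383098)), (np.float64(336.9229050839029), np.float64(459.3589418664853))]
13 bot [(np.float64(351.3071451570327), np.float64(122.03502640605322)), (np.float64(350.95752207236785), np.float64(434.8687251483501))]
16 top [(np.float64(257.05490324439967), np.float64(109.62720498388668)), (np.float64(260.39201369416344), np.float64(473.5672217751803))]
16 mid [(np.float64(308.19610670589077), np.float64(114.6431057785407)), (np.float64(309.4346539387837), np.float64(458.89823094735
[... 955 characters left out ...]
 63, 63, 67, 64, 65, 66, 61, 58, 47, 50, 50, 49, 46, 48, 49, 55, 57, 61, 60, 58, 65, 77, 92, 101, 112, 115, 109, 111, 109, 104, 94, 75, 66, 69, 66, 67]
134 [98, 99, 97, 98, 99, 98, 99, 108, 138, 162, 163, 133, 97, 83, 79, 83, 87, 93, 90, 91, 88, 79, 75, 72, 74, 74, 71, 70, 66, 63, 62, 66, 65, 66, 66, 58, 53, 50, 45, 47, 46, 48, 48, 47, 52, 57, 59, 61, 61, 69, 79, 94, 98, 100, 101, 99, 100, 101, 100, 81, 60, 53, 49, 52, 54]
142 [100, 97, 97, 98, 97, 97, 100, 116, 150, 170, 154, 120, 97, 85, 80, 83, 86, 91, 90, 93, 87, 80, 75, 74, 73, 73, 72, 69, 65, 63, 63, 66, 64, 65, 65, 56, 52, 49, 51, 47, 48, 49, 49, 50, 51, 57, 59, 59, 60, 68, 85, 95, 100, 99, 98, 97, 98, 101, 93, 79, 72, 83, 87, 89, 87]
```

```bash
python3 - <<'E'
from workcell import env
from h import *
goto(env.get_state(),[.5325,.1717,.125],-11.5,stepmm=38)
E
```

```text
from [ 0.6407 -0.0927  0.1246] [-89.3603  -0.1025 -13.2183] gap 0.9995913998226325 F [-0.1849 -0.1051 -0.0208] t 2.5833
n 8 twist/row [-0.08, -0.21, 0.01]
first [-2.073, 0.024, 2.908] mid [-2.029, 0.01, 2.939] last [-1.996, -0.001, 2.962] total [-15.88  -0.04  23.76]
```

carry_out(
  translation=[
    [-2.1,-0.2,2.9],
    [-2.1,0,2.9],
    [-2.0,0,2.9],
    [-2.0,0,2.9],
    [-2.0,0,2.9],
    [-2.0,0,3.0],
    [-2.0,0,3.0],
    [-2.0,0,3.0],
    [0,0,0],
  ],
  twist=[
    [-0.1,-0.2,0],
    [-0.1,-0.2,0],
    [-0.1,-0.2,0],
    [-0.1,-0.2,0],
    [-0.1,-0.2,0],
    [-0.1,-0.2,0],
    [0,-0.2,0],
    [0,-0.2,0],
    [0,0,0],
  ],
  jaw=-0.3,
  grip_force=15,
)

```text
clock: 3.33
tcp_pos: [0.5268, 0.1952, 0.1355]
ee_rot: [-89.6, -0.9, -10.9]
wrist_force: [0.5, -0.1, -0.9]
finger_gap: 0.403
```

```bash
python3 - <<'E'
from workcell import env
from h import *
goto(env.get_state(),[.5325,.1717,.072],-11.5,n=3)
E
```

```text
from [0.5268 0.1952 0.1355] [-89.6483  -0.8871 -10.9131] gap 0.40315524511312884 F [ 0.4894 -0.1095 -0.8566] t 3.3333
n 3 twist/row [-0.12, 0.2, 0.3]
first [0.302, 2.116, -0.747] mid [0.315, 2.115, -0.741] last [0.329, 2.115, -0.736] total [ 1.03  6.35 -2.19]
```

carry_out(
  translation=[
    [0.5,0.4,-1.1],
    [0.5,0.4,-1.1],
    [0,0,0],
    [0,0,0],
  ],
  twist=[
    [-0.2,0.3,0.4],
    [-0.2,0.3,0.4],
    [0,0,0],
    [0,0,0],
  ],
)

```text
clock: 3.67
tcp_pos: [0.532, 0.1748, 0.1299]
ee_rot: [-90.0, -0.3, -10.9]
wrist_force: [-0.2, -0.5, -0.9]
finger_gap: 0.352
```

```bash
python3 - <<'E'
from workcell import env
from h import *
goto(env.get_state(),[.5325,.1717,.072],-11.5,n=3)
p=env.camera_params("wrist"); im=env.camera("wrist"); cv2.imwrite("pics/w3.png",im)
np.savez("pics/w3.npz",**p)
goto(env.get_state(),[.5325,.1717,.072],-11.5,n=3)
E
```

```text
from [0.532  0.1748 0.1299] [-89.9993  -0.2991 -10.9341] gap 0.3515636556410695 F [-0.1535 -0.4615 -0.9161] t 3.6667
n 3 twist/row [-0.0, 0.19, 0.1]
first [0.026, 1.932, -0.099] mid [0.029, 1.932, -0.099] last [0.033, 1.932, -0.099] total [ 0.11  5.79 -0.3 ]
from [0.5322 0.1744 0.1299] [-90.0174  -0.3056 -10.9627] gap 0.3524508046415639 F [ 0.7283 -0.9742 -0.1031] t 3.7167
n 3 twist/row [0.01, 0.18, 0.1]
first [0.016, 1.929, -0.086] mid [0.02, 1.929, -0.086] last [0.024, 1.929, -0.086] total [ 0.08  5.79 -0.26]
```

View pics/w3.png

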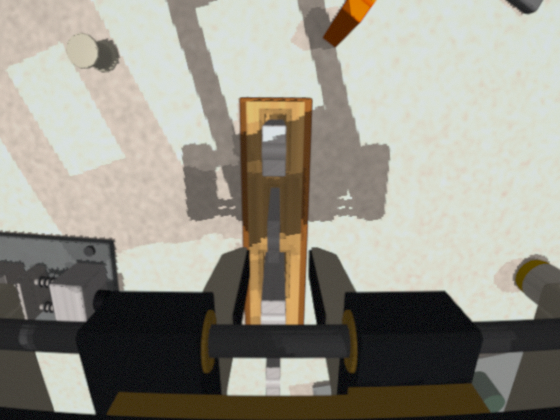

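```bash
python3 - <<'E'
from h import *
p=np.load("pics/w3.npz")
print(proj(p,[[.5322,.1744,.1299],[.5325,.1717,.104],[.475,.1835,.104],[.59,.16,.104],[.647,.1485,.104]]))
t=cv2.imread("pics/w3.png"); cv2.imwrite("pics/w3a.png",cv2.resize(t[90:340,200:350],None,fx=2.4,fy=2.4,interpolation=cv2.INTER_CUBIC))
E
```

```text
[[277.1456 260.2801]
 [273.2762 243.1102]
 [273.944  150.2132]
 [272.9036 320.7592]
 [272.7575 384.6375]]
```

View pics/w3a.png

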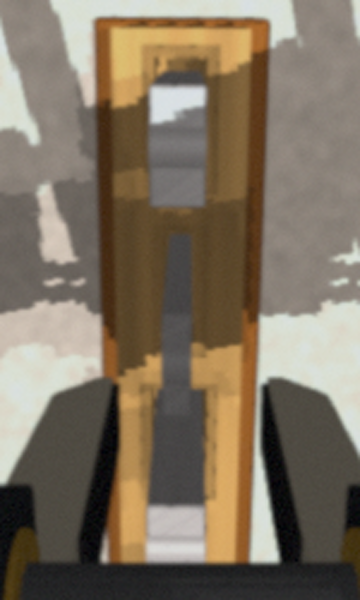

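carry_out(
  translation=[
    [0.1,1.8,-0.3],
    [0,1.8,0],
    [0,1.4,0],
    [0,0.6,0],
    [0,0,0],
  ],
  twist=[
    [0,0.2,0.1],
    [0,0.2,0.1],
    [0,0.2,0.1],
    [0,0,0],
    [0,0,0],
  ],
)

```text
clock: 4.13
tcp_pos: [0.5371, 0.1651, 0.0729]
ee_rot: [-90.0, -0.2, -12.2]
wrist_force: [-0.6, 0.1, -0.5]
finger_gap: 0.349
```

```bash
python3 - <<'E'
from workcell import env
from h import *
goto(env.get_state(),[.5325,.1717,.072],-11.5,n=1)
E
```

```text
from [0.5371 0.1651 0.0729] [-89.9569  -0.1951 -12.2104] gap 0.3487056570090242 F [-0.5946  0.0566 -0.4708] t 4.1333
n 1 twist/row [-0.04, -0.71, 0.2]
first [-0.587, 0.09, 0.549] mid [-0.587, 0.09, 0.549] last [-0.587, 0.09, 0.549] total [-0.58  0.09  0.56]
```

carry_out(
  translation=[
    [-0.6,0.1,0.55],
    [0,0,0],
    [0,0,0],
  ],
  twist=[
    [0,-0.7,0.2],
    [0,0,0],
    [0,0,0],
  ],
)

```text
clock: 4.38
tcp_pos: [0.533, 0.1709, 0.0726]
ee_rot: [-90.0, 0.0, -11.6]
wrist_force: [0.4, 0.4, 0.6]
finger_gap: 0.348
```

```bash
python3 - <<'E'
from workcell import env
from h import *
goto(env.get_state(),[.5325,.1717,.072],-11.5,n=1)
E
```

```text
from [0.533  0.1709 0.0726] [-89.9539   0.0108 -11.5987] gap 0.34774558748492984 F [0.397  0.4386 0.5871] t 4.3833
n 1 twist/row [-0.05, -0.1, -0.01]
first [-0.067, 0.056, 0.073] mid [-0.067, 0.056, 0.073] last [-0.067, 0.056, 0.073] total [-0.07  0.06  0.07]
```

carry_out(
  translation=[
    [-0.05,0.05,0.05],
    [0,0,0],
    [0,0,0],
    [0,0,0],
    [0,0,0],
  ],
  twist=[
    [0,-0.1,0],
    [0,0,0],
    [0,0,0],
    [0,0,0],
    [0,0,0],
  ],
  jaw=-1,
  grip_force=20,
)

```text
clock: 4.8
tcp_pos: [0.534, 0.1724, 0.0747]
ee_rot: [-89.9, -0.3, -11.4]
wrist_force: [-0.4, -0.3, -0.2]
finger_gap: 0.088
```

```bash
python3 - <<'E'
from workcell import env
from h import *
goto(env.get_state(),[.5325,.1717,.14],-11.5,n=4)
E
```

```text
from [0.534  0.1724 0.0747] [-89.8666  -0.2566 -11.4107] gap 0.08763212870665818 F [-0.3896 -0.2866 -0.1542] t 4.8
n 4 twist/row [-0.03, 0.02, 0.06]
first [-0.027, -1.632, -0.02] mid [-0.03, -1.632, -0.022] last [-0.032, -1.632, -0.023] total [-0.14 -6.53 -0.1 ]
```

carry_out(
  translation=[
    [0,-1.6,0],
    [0,-1.8,0],
    [0,-1.8,0],
    [0,-1.6,0],
    [0,0,0],
  ],
  twist=[
    [0,0,0.1],
    [0,0,0.1],
    [0,0,0],
    [0,0,0],
    [0,0,0],
  ],
)

```text
clock: 5.22
tcp_pos: [0.5321, 0.1722, 0.1437]
ee_rot: [-90.0, 0.2, -11.4]
wrist_force: [1.0, -0.7, 0.3]
finger_gap: 0.086
```

```bash
python3 - <<'E'
from workcell import env
from h import *
goto(env.get_state(),[.570,-.088,.14],-14.3,stepmm=36)
E
```

```text
from [0.5321 0.1722 0.1437] [-89.9555   0.2184 -11.3907] gap 0.08565164436136412 F [ 1.0088 -0.6847  0.2532] t 5.2167
n 8 twist/row [-0.0, 0.36, -0.03]
first [1.107, 0.039, -3.095] mid [1.185, 0.042, -3.066] last [1.243, 0.045, -3.043] total [ 10.1    0.37 -24.28]
```

carry_out(
  translation=[
    [1.1,0,-3.0],
    [1.1,0,-3.1],
    [1.2,0,-3.1],
    [1.2,0,-3.1],
    [1.2,0,-3.1],
    [1.2,0,-3.0],
    [1.2,0,-3.0],
    [0.8,0,-1.5],
    [0,0,0],
    [0,0,0],
  ],
  twist=[
    [0,0.4,0],
    [0,0.4,0],
    [0,0.4,0],
    [0,0.4,0],
    [0,0.4,0],
    [0,0.4,0],
    [0,0.4,0],
    [0,0,0],
    [0,0,0],
    [0,0,0],
  ],
)

```text
clock: 6.05
tcp_pos: [0.5689, -0.0794, 0.1354]
ee_rot: [-89.9, 0.4, -14.1]
wrist_force: [0.5, -0.2, -0.4]
finger_gap: 0.084
```

```bash
python3 - <<'E'
from workcell import env
from h import *
goto(env.get_state(),[.570,-.088,.14],-14.3,stepmm=36)
E
```

```text
from [ 0.5689 -0.0794  0.1354] [-89.8634   0.4172 -14.0643] gap 0.08377473679966026 F [ 0.5275 -0.1698 -0.4288] t 6.05
n 1 twist/row [-0.14, 0.24, -0.42]
first [0.309, -0.459, -0.807] mid [0.309, -0.459, -0.807] last [0.309, -0.459, -0.807] total [ 0.32 -0.46 -0.81]
```

carry_out(
  translation=[
    [0.3,0,-0.8],
    [0,0,0],
    [0,0,0],
  ],
  twist=[
    [-0.1,0.2,-0.4],
    [0,0,0],
    [0,0,0],
  ],
)

```text
clock: 6.3
tcp_pos: [0.5687, -0.0859, 0.1337]
ee_rot: [-89.9, 0.2, -14.2]
wrist_force: [0.3, 0.5, -0.5]
finger_gap: 0.085
```

```bash
python3 - <<'E'
from workcell import env
from h import *
goto(env.get_state(),[.570,-.088,.095],-14.3,n=3)
for n in ("wrist","side"):
    p=env.camera_params(n); im=env.camera(n); cv2.imwrite(f"pics/{n}4.png",im); np.savez(f"pics/{n}4.npz",**p)
t=cv2.imread("pics/side4.png"); cv2.imwrite("pics/side4a.png",cv2.resize(t[170:280,230:350],None,fx=5,fy=5,interpolation=cv2.INTER_CUBIC))
goto(env.get_state(),[.570,-.088,.095],-14.3,n=3)
E
```

```text
from [ 0.5687 -0.0859  0.1337] [-89.9102   0.1572 -14.1947] gap 0.08466625715552603 F [ 0.324   0.5319 -0.4622] t 6.3
n 3 twist/row [-0.03, 0.04, -0.05]
first [0.062, 1.29, -0.058] mid [0.061, 1.29, -0.057] last [0.06, 1.29, -0.056] total [ 0.18  3.87 -0.17]
from [ 0.5688 -0.0858  0.1339] [-89.9211   0.1419 -14.1651] gap 0.08771057067089622 F [ 0.4754 -0.1562 -0.508 ] t 6.4
n 3 twist/row [-0.03, 0.04, -0.05]
first [0.06, 1.296, -0.062] mid [0.059, 1.296, -0.062] last [0.058, 1.296, -0.061] total [ 0.17  3.89 -0.18]
```

View pics/wrist4.png

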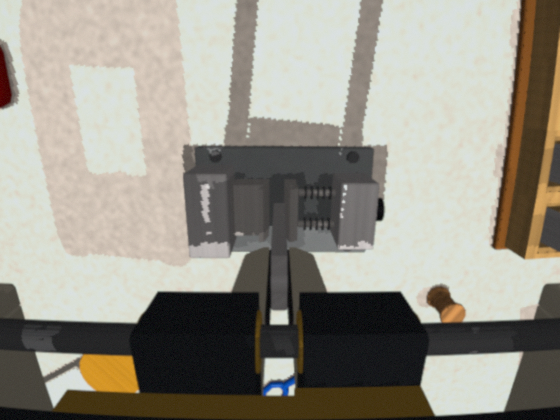

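View pics/side4a.png

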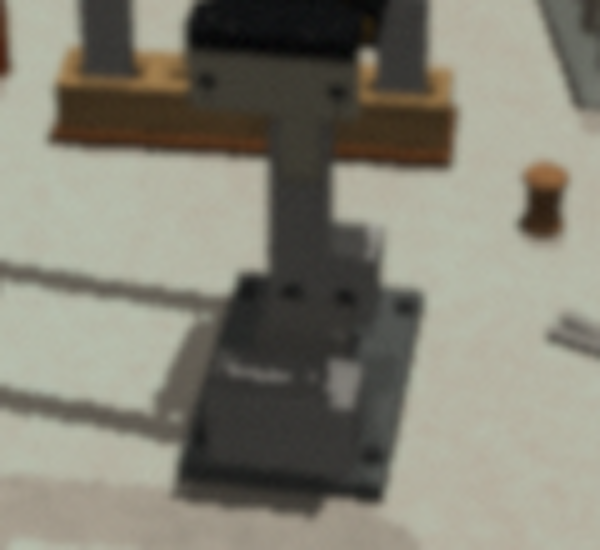

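```bash
python3 - <<'E'
from h import *
p=np.load("pics/wrist4.npz")
t=cv2.imread("pics/wrist4.png"); cv2.imwrite("pics/wrist4a.png",cv2.resize(cv2.convertScaleAbs(t[170:320,225:345],alpha=1.6),None,fx=5,fy=4,interpolation=cv2.INTER_CUBIC))
T=np.array([.5687,-.0858,.1337]);y=np.radians(-14.2);ex=np.array([np.cos(y),np.sin(y),0]);ey=np.array([-np.sin(y),np.cos(y),0])
for z in (-.0607,0.01,.029):
  q=proj(p,[T+ex*-.0165+ey*s*.004+[0,0,z] for s in(-1,1)]); print(z,(q-[225,170]+.4)*[5,4])
E
```

```text
-0.0607 [[239.5179 129.3683]
 [295.0073 129.3599]]
0.01 [[227.7962 279.5278]
 [305.377  279.5112]]
0.029 [[222.89   342.6073]
 [309.7192 342.5866]]
```

View pics/wrist4a.png

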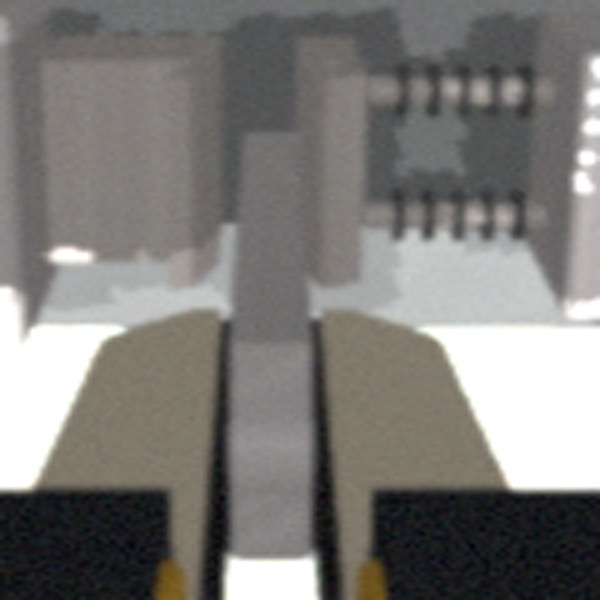

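carry_out(
  translation=[
    [0,0,-0.25],
    [0,1.0,0],
    [0,1.0,0],
    [0,0.8,0],
    [0,0,0],
    [0,0,0],
  ],
  twist=[
    [0,0.1,-0.1],
    [0,0,0],
    [0,0,0],
    [0,0,0],
    [0,0,0],
    [0,0,0],
  ],
)

```text
clock: 6.9
tcp_pos: [0.5678, -0.0855, 0.1029]
ee_rot: [-89.9, 0.0, -14.1]
wrist_force: [-0.1, 0.6, -0.9]
finger_gap: 0.084
```

```bash
python3 - <<'E'
from workcell import env
from h import *
goto(env.get_state(),[.5684,-.0883,.073],-14.3,n=4)
E
```

```text
from [ 0.5678 -0.0855  0.1029] [-89.8964   0.0298 -14.0577] gap 0.0842341734780469 F [-0.0535  0.6035 -0.9121] t 6.9
n 4 twist/row [-0.03, 0.06, -0.01]
first [0.031, 0.748, -0.065] mid [0.031, 0.748, -0.065] last [0.03, 0.748, -0.064] total [ 0.12  2.99 -0.26]
```

carry_out(
  translation=[
    [0,0,-0.3],
    [0,0,0],
    [0,0,0],
  ],
  twist=[
    [0,0.2,0],
    [0,0,0],
    [0,0,0],
  ],
)

```text
clock: 7.15
tcp_pos: [0.5667, -0.0886, 0.1022]
ee_rot: [-89.9, 0.1, -14.3]
wrist_force: [-0.1, -0.2, -0.9]
finger_gap: 0.087
```

```bash
python3 - <<'E'
from workcell import env
from h import *
goto(env.get_state(),[.5684,-.0883,.073],-14.3,n=4)
E
```

```text
from [ 0.5667 -0.0886  0.1022] [-89.8926   0.1146 -14.2707] gap 0.0865435556554541 F [-0.0684 -0.2381 -0.9159] t 7.15
n 4 twist/row [-0.03, 0.01, -0.03]
first [0.04, 0.731, 0.016] mid [0.039, 0.731, 0.017] last [0.039, 0.731, 0.017] total [0.15 2.92 0.07]
```

carry_out(
  translation=[
    [0.1,0.8,0],
    [0,0.8,0],
    [0,0.8,0],
    [0,0.4,0],
    [0,0,0],
    [0,0,0],
  ],
  twist=[
    [0,0,0],
    [0,0,0],
    [0,0,0],
    [0,0,0],
    [0,0,0],
    [0,0,0],
  ],
)

```text
clock: 7.65
tcp_pos: [0.5689, -0.0895, 0.0724]
ee_rot: [-89.9, -0.0, -14.3]
wrist_force: [-1.5, 0.5, 8.2]
finger_gap: 0.081
```

```bash
python3 - <<'E'
from workcell import env
from h import *
goto(env.get_state(),[.5684,-.0883,.073],-14.3,n=1)
E
```

```text
from [ 0.5689 -0.0895  0.0724] [-89.9081  -0.05   -14.3076] gap 0.08064293625549106 F [-1.4537  0.4569  8.1773] t 7.65
n 1 twist/row [-0.09, -0.01, 0.05]
first [-0.076, -0.058, 0.108] mid [-0.076, -0.058, 0.108] last [-0.076, -0.058, 0.108] total [-0.08 -0.06  0.11]
```

carry_out(
  translation=[
    [0,-0.15,0],
    [0,0,0],
    [0,0,-0.2],
    [0,0,0],
    [0,0,0],
  ],
  twist=[
    [0,0,0],
    [0,0,0],
    [0,0,0],
    [0,0,0],
    [0,0,0],
  ],
)

```text
clock: 8.07
tcp_pos: [0.5685, -0.0907, 0.0741]
ee_rot: [-89.8, -0.0, -14.3]
wrist_force: [0.9, 0.9, -0.6]
finger_gap: 0.084
```

carry_out(
  translation=[
    [0,0,-0.1],
    [0,0,0],
    [0,0,0],
  ],
  twist=[
    [0,0,0],
    [0,0,0],
    [0,0,0],
  ],
)

```text
clock: 8.32
tcp_pos: [0.5685, -0.0908, 0.0741]
ee_rot: [-89.7, -0.1, -14.3]
wrist_force: [0.8, 0.2, -0.7]
finger_gap: 0.086
```

carry_out(
  translation=[
    [0,0,-0.25],
    [0,0,0],
    [0,0,0],
  ],
  twist=[
    [0,0,0],
    [0,0,0],
    [0,0,0],
  ],
)

```text
clock: 8.57
tcp_pos: [0.5684, -0.091, 0.0741]
ee_rot: [-89.5, -0.1, -14.4]
wrist_force: [0.9, 0.8, -0.3]
finger_gap: 0.079
```

carry_out(
  translation=[
    [0,0,0.4],
    [0,0,0],
    [0,0,0],
  ],
  twist=[
    [0,0,0],
    [0,0,0],
    [0,0,0],
  ],
)

```text
clock: 8.82
tcp_pos: [0.5691, -0.0883, 0.0742]
ee_rot: [-89.6, -0.1, -14.3]
wrist_force: [0.2, 0.8, -0.1]
finger_gap: 0.086
```

carry_out(
  translation=[
    [0,-1.6,0],
    [0,-1.8,0],
    [0,-1.8,0],
    [0,-1.6,0],
    [0,0,0],
  ],
  twist=[
    [-0.1,0,0],
    [-0.1,0,0],
    [-0.1,0,0],
    [0,0,0],
    [0,0,0],
  ],
)

```text
clock: 9.23
tcp_pos: [0.5671, -0.09, 0.143]
ee_rot: [-90.1, 0.2, -14.3]
wrist_force: [0.6, -0.8, -0.3]
finger_gap: 0.081
```

```bash
python3 - <<'E'
from workcell import env
from h import *
goto(env.get_state(),[.534,.1724,.145],-11.4,stepmm=36)
E
```

```text
from [ 0.5671 -0.09    0.143 ] [-90.12     0.2198 -14.3229] gap 0.08122647902411309 F [ 0.5983 -0.7744 -0.3093] t 9.2333
n 8 twist/row [0.01, -0.37, -0.03]
first [-1.213, -0.027, 3.075] mid [-1.134, -0.026, 3.105] last [-1.074, -0.025, 3.126] total [-8.43 -0.2  25.06]
```

carry_out(
  translation=[
    [-1.2,0,3.0],
    [-1.2,0,3.1],
    [-1.2,0,3.1],
    [-1.2,0,3.1],
    [-1.1,0,3.1],
    [-1.1,0,3.1],
    [-1.1,0,3.1],
    [-0.5,0,2.0],
    [0,0,0],
    [0,0,0],
  ],
  twist=[
    [0,-0.4,0],
    [0,-0.4,0],
    [0,-0.4,0],
    [0,-0.4,0],
    [0,-0.4,0],
    [0,-0.4,0],
    [0,-0.4,0],
    [0,0,0],
    [0,0,0],
    [0,0,0],
  ],
)

```text
clock: 10.07
tcp_pos: [0.5341, 0.1643, 0.1351]
ee_rot: [-90.5, 0.2, -11.7]
wrist_force: [0.4, -0.2, -0.8]
finger_gap: 0.084
```

```bash
python3 - <<'E'
from workcell import env
from h import *
goto(env.get_state(),[.534,.1724,.11],-11.4,n=4)
E
```

```text
from [0.5341 0.1643 0.1351] [-90.4931   0.2442 -11.6955] gap 0.08358922166825779 F [ 0.4061 -0.1516 -0.8363] t 10.0667
n 4 twist/row [0.12, -0.07, -0.06]
first [-0.042, 0.626, 0.202] mid [-0.043, 0.627, 0.2] last [-0.043, 0.627, 0.198] total [-0.17  2.51  0.79]
```

carry_out(
  translation=[
    [-0.2,0,0.8],
    [0,0,0],
    [0,0,0],
  ],
  twist=[
    [0.5,-0.3,-0.2],
    [0,0,0],
    [0,0,0],
  ],
)

```text
clock: 10.32
tcp_pos: [0.5336, 0.1708, 0.1335]
ee_rot: [-90.0, 0.1, -11.4]
wrist_force: [-0.6, 0.0, -0.5]
finger_gap: 0.084
```

```bash
python3 - <<'E'
from workcell import env
from h import *
goto(env.get_state(),[.534,.1724,.102],-11.4,n=4)
E
```

```text
from [0.5336 0.1708 0.1335] [-90.0477   0.1101 -11.4392] gap 0.0838703488957055 F [-0.5862  0.0005 -0.5428] t 10.3167
n 4 twist/row [0.01, -0.01, -0.03]
first [0.003, 0.788, 0.041] mid [0.002, 0.788, 0.041] last [0.002, 0.788, 0.041] total [0.01 3.15 0.16]
```

carry_out(
  translation=[
    [0,0.6,0.1],
    [0,0.8,0.1],
    [0,0.8,0.1],
    [0,0.6,0],
    [0,0,0],
    [0,0,0],
  ],
  twist=[
    [0,0,0],
    [0,0,0],
    [0,0,0],
    [0,0,0],
    [0,0,0],
    [0,0,0],
  ],
)

```text
clock: 10.82
tcp_pos: [0.5348, 0.17, 0.1016]
ee_rot: [-90.1, 0.2, -11.8]
wrist_force: [0.6, 0.1, -0.5]
finger_gap: 0.087
```

```bash
python3 - <<'E'
from workcell import env
from h import *
goto(env.get_state(),[.534,.1724,.0747],-11.4,n=4)
E
```

```text
from [0.5348 0.17   0.1016] [-90.1147   0.156  -11.766 ] gap 0.0874389912248087 F [ 0.5689  0.1286 -0.502 ] t 10.8167
n 4 twist/row [0.03, -0.09, -0.04]
first [-0.03, 0.672, 0.057] mid [-0.031, 0.672, 0.056] last [-0.031, 0.672, 0.056] total [-0.13  2.69  0.22]
```

carry_out(
  translation=[
    [-0.1,0,0.25],
    [0,0,0],
    [0,0.7,0],
    [0,0.8,0],
    [0,0.8,0],
    [0,0.3,0],
    [0,0,0],
    [0,0,0],
  ],
  twist=[
    [0,-0.3,0],
    [0,0,0],
    [0,0,0],
    [0,0,0],
    [0,0,0],
    [0,0,0],
    [0,0,0],
    [0,0,0],
  ],
)

```text
clock: 11.48
tcp_pos: [0.5354, 0.1723, 0.0744]
ee_rot: [-90.1, -0.0, -11.4]
wrist_force: [-1.8, -0.1, 6.2]
finger_gap: 0.083
```

```bash
python3 - <<'E'
from workcell import env
from h import *
goto(env.get_state(),[.534,.1724,.0747],-11.4,n=1)
E
```

```text
from [0.5354 0.1723 0.0744] [-90.1382  -0.0134 -11.4034] gap 0.08271232742171708 F [-1.8409 -0.1177  6.215 ] t 11.4833
n 1 twist/row [0.14, -0.0, 0.01]
first [-0.135, -0.03, -0.021] mid [-0.135, -0.03, -0.021] last [-0.135, -0.03, -0.021] total [-0.14 -0.03 -0.02]
```

carry_out(
  translation=[
    [0,0,0],
    [0,0,0],
    [0,0,0],
    [0,0,0],
    [0,-1.6,0],
    [0,-1.8,0],
    [0,-1.6,0],
    [0,0,0],
  ],
  twist=[
    [0,0,0],
    [0,0,0],
    [0,0,0],
    [0,0,0],
    [0,0,0],
    [0,0,0],
    [0,0,0],
    [0,0,0],
  ],
  jaw=-0.3,
)

```text
clock: 12.15
tcp_pos: [0.5339, 0.1733, 0.123]
ee_rot: [-90.1, 0.3, -11.4]
wrist_force: [-0.0, -0.3, -0.6]
finger_gap: 0.349
```

```bash
python3 - <<'E'
from workcell import env
from h import *
goto(env.get_state(),[.6465,.148,.125],-11.5,stepmm=36)
E
```

```text
from [0.5339 0.1733 0.123 ] [-90.1291   0.2896 -11.4181] gap 0.3486602636276554 F [-0.0242 -0.2959 -0.6181] t 12.15
n 4 twist/row [0.03, 0.02, -0.07]
first [2.885, -0.064, -0.062] mid [2.885, -0.057, -0.06] last [2.885, -0.053, -0.059] total [11.54 -0.2  -0.23]
```

carry_out(
  translation=[
    [2.8,-0.2,-0.1],
    [2.9,0,-0.1],
    [2.8,0,-0.1],
    [2.0,0,0],
    [0,0,0],
    [0,0,0],
  ],
  twist=[
    [0,0,-0.1],
    [0,0,-0.1],
    [0,0,-0.1],
    [0,0,0],
    [0,0,0],
    [0,0,0],
  ],
)

```text
clock: 12.65
tcp_pos: [0.6372, 0.1495, 0.1204]
ee_rot: [-90.1, 0.2, -11.3]
wrist_force: [0.4, -0.4, 0.6]
finger_gap: 0.352
```

```bash
python3 - <<'E'
from workcell import env
from h import *
p=env.camera_params("wrist"); im=env.camera("wrist"); cv2.imwrite("pics/w5.png",im); np.savez("pics/w5.npz",**p)
cv2.imwrite("pics/w5a.png",cv2.resize(cv2.convertScaleAbs(im[0:330,180:380],alpha=1.4),None,fx=2.2,fy=1.8,interpolation=cv2.INTER_CUBIC))
s=env.get_state();goto(s,[.6465,.148,.074],-11.5,n=4)
print(proj(p,[s['tcp_pos'],[.6465,.148,.104]]))
E
```

```text
from [0.6369 0.1494 0.1202] [-90.1452   0.1791 -11.3274] gap 0.34879811535442157 F [ 0.4702  0.1673 -0.1642] t 12.7
n 4 twist/row [0.04, 0.04, -0.04]
first [0.246, 1.154, 0.015] mid [0.245, 1.155, 0.014] last [0.244, 1.155, 0.014] total [0.97 4.62 0.05]
[[277.564  259.2965]
 [278.5404 262.0652]]
```

View pics/w5a.png

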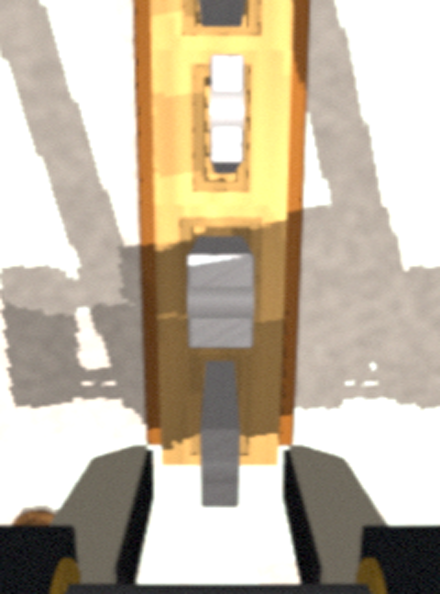

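carry_out(
  translation=[
    [1.0,0,0],
    [0,0,0],
    [0,1.3,0],
    [0,1.5,0],
    [0,1.3,0],
    [0,0.3,0],
    [0,0,0],
  ],
  twist=[
    [0.1,0.2,-0.1],
    [0,0,0],
    [0,0,0],
    [0,0,0],
    [0,0,0],
    [0,0,0],
    [0,0,0],
  ],
)

```text
clock: 13.28
tcp_pos: [0.6425, 0.1497, 0.0752]
ee_rot: [-90.0, 0.2, -11.4]
wrist_force: [-0.4, 0.0, -1.1]
finger_gap: 0.349
```

```bash
python3 - <<'E'
from workcell import env
from h import *
s=env.get_state();goto(s,[.6465,.148,.0745],-11.5,n=1)
E
```

```text
from [0.6425 0.1497 0.0752] [-90.0214   0.1866 -11.3914] gap 0.34907128203261334 F [-0.4103  0.0188 -1.1267] t 13.2833
n 1 twist/row [0.02, 0.11, -0.19]
first [0.424, 0.07, -0.089] mid [0.424, 0.07, -0.089] last [0.424, 0.07, -0.089] total [ 0.42  0.07 -0.09]
```

carry_out(
  translation=[
    [0.4,0.1,-0.1],
    [0,0,0],
    [0,0,0],
    [0,0,0],
    [0,0,0],
    [0,0,0],
  ],
  twist=[
    [0,0.1,-0.2],
    [0,0,0],
    [0,0,0],
    [0,0,0],
    [0,0,0],
    [0,0,0],
  ],
  jaw=-1,
)

```text
clock: 13.78
tcp_pos: [0.6473, 0.1484, 0.0775]
ee_rot: [-90.0, -0.2, -11.5]
wrist_force: [0.7, -0.1, -1.0]
finger_gap: 0.116
```

```bash
python3 - <<'E'
from workcell import env
from h import *
s=env.get_state();goto(s,[.6465,.148,.0745],-11.5,n=1)
E
```

```text
from [0.6473 0.1484 0.0775] [-89.9606  -0.2393 -11.4614] gap 0.11590319381673005 F [ 0.7473 -0.0742 -0.9784] t 13.7833
n 1 twist/row [-0.04, 0.04, 0.24]
first [-0.076, 0.297, -0.057] mid [-0.076, 0.297, -0.057] last [-0.076, 0.297, -0.057] total [-0.07  0.3  -0.06]
```

carry_out(
  translation=[
    [0,-1.6,0],
    [0,-1.8,0],
    [0,-1.8,0],
    [0,-1.4,0],
    [0,0,0],
  ],
  twist=[
    [0,0,0.1],
    [0,0,0.1],
    [0,0,0],
    [0,0,0],
    [0,0,0],
  ],
)

```text
clock: 14.2
tcp_pos: [0.6457, 0.1482, 0.1443]
ee_rot: [-90.0, 0.2, -11.5]
wrist_force: [0.3, -0.2, -0.4]
finger_gap: 0.116
```

```bash
python3 - <<'E'
from workcell import env
from h import *
goto(env.get_state(),[.569,-.0883,.137],-14.3,stepmm=36)
E
```

```text
from [0.6457 0.1482 0.1443] [-90.0273   0.2251 -11.4718] gap 0.11607848651416817 F [ 0.2833 -0.2416 -0.4373] t 14.2
n 7 twist/row [0.0, 0.4, -0.03]
first [-0.402, 0.108, -3.529] mid [-0.328, 0.107, -3.537] last [-0.253, 0.105, -3.543] total [ -1.6    0.73 -24.81]
```

carry_out(
  translation=[
    [-0.4,0,-3.4],
    [-0.4,0,-3.5],
    [-0.4,0,-3.5],
    [-0.3,0,-3.5],
    [-0.3,0,-3.5],
    [-0.3,0,-3.5],
    [-0.2,0,-2.2],
    [0,0,0],
    [0,0,0],
  ],
  twist=[
    [0,0.4,0],
    [0,0.4,0],
    [0,0.4,0],
    [0,0.4,0],
    [0,0.4,0],
    [0,0.4,0],
    [0,0.3,0],
    [0,0,0],
    [0,0,0],
  ],
)

```text
clock: 14.95
tcp_pos: [0.5686, -0.0784, 0.1389]
ee_rot: [-89.9, 0.3, -14.0]
wrist_force: [0.5, 0.2, -0.6]
finger_gap: 0.12
```

```bash
python3 - <<'E'
from workcell import env
from h import *
goto(env.get_state(),[.569,-.0883,.137],-14.3,stepmm=36)
E
```

```text
from [ 0.5686 -0.0784  0.1389] [-89.9272   0.2611 -14.0428] gap 0.11988693884482263 F [ 0.5125  0.2421 -0.5973] t 14.95
n 1 twist/row [-0.07, 0.26, -0.26]
first [0.279, 0.187, -0.949] mid [0.279, 0.187, -0.949] last [0.279, 0.187, -0.949] total [ 0.28  0.19 -0.95]
```

carry_out(
  translation=[
    [0.3,0.2,-1.0],
    [0,0,0],
    [0,0,0],
  ],
  twist=[
    [-0.1,0.3,-0.3],
    [0,0,0],
    [0,0,0],
  ],
)

```text
clock: 15.2
tcp_pos: [0.5693, -0.0879, 0.1355]
ee_rot: [-90.0, -0.0, -14.3]
wrist_force: [-0.4, 0.1, -0.7]
finger_gap: 0.122
```

carry_out(
  translation=[
    [0,0.9,0],
    [0,1.0,0],
    [0,0.8,0],
    [0,0,0],
    [0,0,0],
  ],
  twist=[
    [0,0,0],
    [0,0,0],
    [0,0,0],
    [0,0,0],
    [0,0,0],
  ],
)

```text
clock: 15.62
tcp_pos: [0.5704, -0.0852, 0.105]
ee_rot: [-90.0, -0.0, -14.0]
wrist_force: [-0.4, -2.0, 1.7]
finger_gap: 0.119
```

```bash
python3 - <<'E'
from workcell import env
from h import *
p=env.camera_params("wrist"); im=env.camera("wrist"); cv2.imwrite("pics/w6.png",im); np.savez("pics/w6.npz",**p)
cv2.imwrite("pics/w6a.png",cv2.resize(cv2.convertScaleAbs(im[170:320,225:345],alpha=1.6),None,fx=5,fy=4,interpolation=cv2.INTER_CUBIC))
goto(env.get_state(),[.5685,-.0883,.076],-14.3,n=4)
E
```

```text
from [ 0.5703 -0.0853  0.105 ] [-90.0371  -0.0166 -14.0116] gap 0.11778725401755577 F [-0.7033 -2.0076 -1.7574] t 15.6667
n 4 twist/row [0.01, 0.07, 0.0]
first [-0.025, 0.724, -0.083] mid [-0.025, 0.724, -0.083] last [-0.025, 0.724, -0.083] total [-0.1   2.9  -0.33]
```

View pics/w6a.png

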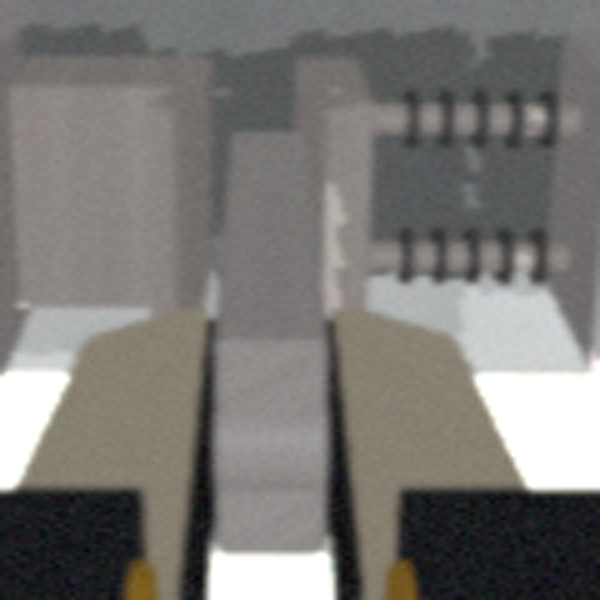

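carry_out(
  translation=[
    [0,0,-0.35],
    [0,0,0],
    [0,0,0],
  ],
  twist=[
    [0,0.3,0],
    [0,0,0],
    [0,0,0],
  ],
)

```text
clock: 15.92
tcp_pos: [0.5694, -0.0882, 0.105]
ee_rot: [-90.0, 0.0, -14.3]
wrist_force: [-0.1, -0.6, -1.6]
finger_gap: 0.118
```

```bash
python3 - <<'E'
from workcell import env
from h import *
goto(env.get_state(),[.5685,-.0883,.076],-14.3,n=4)
E
```

```text
from [ 0.5694 -0.0882  0.105 ] [-89.9681   0.0177 -14.3347] gap 0.11757505508926112 F [-0.1294 -0.599  -1.6435] t 15.9167
n 4 twist/row [-0.01, -0.01, -0.0]
first [-0.02, 0.725, -0.008] mid [-0.02, 0.725, -0.008] last [-0.02, 0.725, -0.008] total [-0.08  2.9  -0.03]
```

carry_out(
  translation=[
    [0,0.8,0],
    [0,0.8,0],
    [0,0.6,0],
    [0,0,0],
    [0,0,0],
  ],
  twist=[
    [0,0,0],
    [0,0,0],
    [0,0,0],
    [0,0,0],
    [0,0,0],
  ],
)

```text
clock: 16.33
tcp_pos: [0.5692, -0.0878, 0.0807]
ee_rot: [-89.9, 0.0, -14.4]
wrist_force: [0.1, 0.4, -1.1]
finger_gap: 0.114
```

```bash
python3 - <<'E'
from workcell import env
from h import *
goto(env.get_state(),[.5685,-.0883,.076],-14.3,n=1)
E
```

```text
from [ 0.5692 -0.0878  0.0807] [-89.9075   0.0185 -14.3731] gap 0.11355339199768402 F [ 0.09    0.4229 -1.1238] t 16.3333
n 1 twist/row [-0.09, -0.07, -0.02]
first [-0.053, 0.474, -0.071] mid [-0.053, 0.474, -0.071] last [-0.053, 0.474, -0.071] total [-0.05  0.47 -0.07]
```

No lateral load; finishing the descent.

carry_out(
  translation=[
    [0,0.5,0],
    [0,0.3,0],
    [0,0,0],
    [0,0,0],
    [0,0,0],
  ],
  twist=[
    [0,0,0],
    [0,0,0],
    [0,0,0],
    [0,0,0],
    [0,0,0],
  ],
)

```text
clock: 16.75
tcp_pos: [0.5708, -0.0882, 0.0744]
ee_rot: [-89.9, -0.2, -14.4]
wrist_force: [0.2, 0.5, -1.7]
finger_gap: 0.117
```

carry_out(
  translation=[
    [0,0.2,0],
    [0,0.2,0],
    [0,0,0],
    [0,0,0],
  ],
  twist=[
    [0,0,0],
    [0,0,0],
    [0,0,0],
    [0,0,0],
  ],
)

```text
clock: 17.08
tcp_pos: [0.5727, -0.0887, 0.0748]
ee_rot: [-90.0, -0.5, -14.3]
wrist_force: [-0.0, 0.0, -0.4]
finger_gap: 0.116
```

carry_out(
  translation=[
    [-0.2,0.3,0],
    [0,0.3,0],
  ],
  twist=[
    [0,0,0.3],
    [0,0,0],
  ],
)

```text
clock: 17.25
tcp_pos: [0.5738, -0.089, 0.0732]
ee_rot: [-90.0, -0.7, -14.3]
wrist_force: [-4.0, 1.4, 24.3]
finger_gap: 0.12
```

```bash
python3 - <<'E'
from workcell import env
from h import *
print(env.get_state()['tcp_pos'],env.get_state()['wrist_force'])
im=env.camera("side"); cv2.imwrite("pics/s7.png",im)
cv2.imwrite("pics/s7a.png",cv2.resize(cv2.convertScaleAbs(im[170:280,230:350],alpha=1.5),None,fx=5,fy=5,interpolation=cv2.INTER_CUBIC))
print(env.get_state()['tcp_pos'],env.get_state()['wrist_force'])
E
```

```text
[ 0.5738 -0.089   0.0732] [-3.9672  1.3878 24.3149]
[ 0.574  -0.0891  0.0732] [-3.6397  2.323  17.8339]
```

View pics/s7a.png

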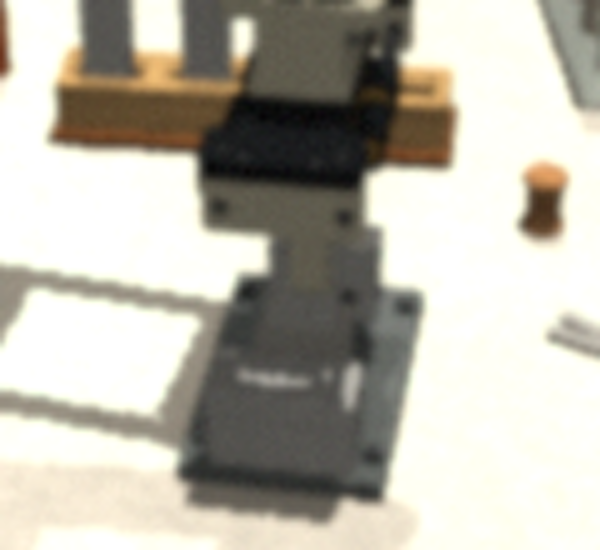

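carry_out(
  translation=[
    [-0.4,-0.25,0],
    [0,0,0],
    [0,0,-0.25],
  ],
  twist=[
    [0,0,0.6],
    [0,0,0],
    [0,0,0],
  ],
)

```text
clock: 17.55
tcp_pos: [0.5698, -0.09, 0.0761]
ee_rot: [-89.9, -0.1, -14.3]
wrist_force: [2.4, 7.1, 0.9]
finger_gap: 0.118
```

carry_out(
  translation=[
    [0,0,0.3],
  ],
  twist=[
    [0,0,0],
  ],
)

```text
clock: 17.63
tcp_pos: [0.5703, -0.0872, 0.0756]
ee_rot: [-89.9, -0.1, -14.4]
wrist_force: [-1.0, -0.8, -0.9]
finger_gap: 0.119
```

carry_out(
  translation=[
    [0,-1.6,-0.1],
    [0,-1.8,0],
    [0,-1.8,0],
    [0,-1.6,0],
    [0,0,0],
  ],
  twist=[
    [0,0,0],
    [0,0,0],
    [0,0,0],
    [0,0,0],
    [0,0,0],
  ],
)

```text
clock: 18.05
tcp_pos: [0.5667, -0.0877, 0.1398]
ee_rot: [-90.0, 0.6, -14.4]
wrist_force: [0.8, 0.9, -0.8]
finger_gap: 0.12
```

```bash
python3 - <<'E'
from workcell import env
from h import *
im=env.camera("side"); cv2.imwrite("pics/s8.png",im)
cv2.imwrite("pics/s8a.png",cv2.resize(cv2.convertScaleAbs(im[150:260,230:350],alpha=1.5),None,fx=5,fy=5,interpolation=cv2.INTER_CUBIC))
goto(env.get_state(),[.647,.1484,.145],-11.5,stepmm=36)
E
```

```text
from [ 0.5659 -0.0874  0.1381] [-89.9635   0.6788 -14.3665] gap 0.11736404513718429 F [ 0.0319  0.1237 -1.4243] t 18.1
n 7 twist/row [-0.01, -0.41, -0.1]
first [0.285, -0.1, 3.551] mid [0.362, -0.1, 3.544] last [0.438, -0.099, 3.535] total [ 3.25 -0.69 24.73]
```

View pics/s8a.png

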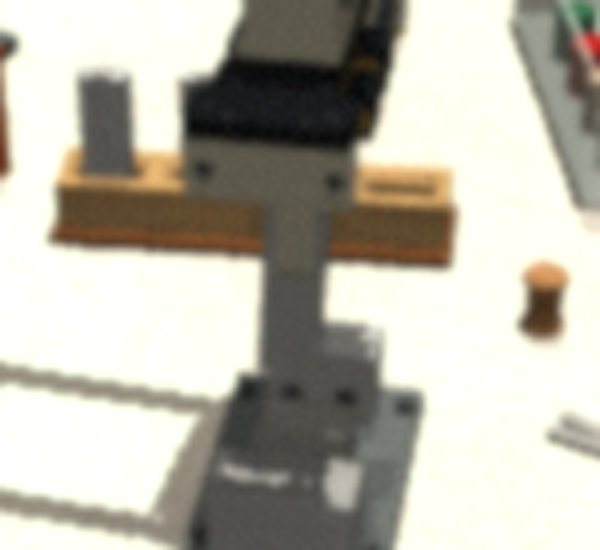

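carry_out(
  translation=[
    [0.4,-0.3,3.4],
    [0.4,-0.2,3.5],
    [0.4,-0.2,3.5],
    [0.4,0,3.5],
    [0.4,0,3.5],
    [0.4,0,3.5],
    [0.4,0,2.4],
    [0.2,0,0],
    [0,0,0],
  ],
  twist=[
    [0,-0.4,-0.1],
    [0,-0.4,-0.1],
    [0,-0.4,-0.1],
    [0,-0.4,-0.1],
    [0,-0.4,-0.1],
    [0,-0.4,-0.1],
    [0,-0.3,0],
    [0,0,0],
    [0,0,0],
  ],
)

```text
clock: 18.85
tcp_pos: [0.6455, 0.14, 0.1263]
ee_rot: [-90.3, 1.2, -11.9]
wrist_force: [-0.4, -0.0, -1.7]
finger_gap: 0.118
```

```bash
python3 - <<'E'
from workcell import env
from h import *
goto(env.get_state(),[.647,.1484,.145],-11.5,n=1)
E
```

```text
from [0.6455 0.14   0.1263] [-90.2666   1.1999 -11.8726] gap 0.11799027916532746 F [-0.4157 -0.0473 -1.6914] t 18.85
n 1 twist/row [0.26, -0.37, -1.2]
first [-0.069, -1.878, 0.844] mid [-0.069, -1.878, 0.844] last [-0.069, -1.878, 0.844] total [-0.02 -1.87  0.85]
```

carry_out(
  translation=[
    [0,0,0.85],
    [0,0,0],
    [0,0,0],
  ],
  twist=[
    [0.3,-0.4,-1.2],
    [0,0,0],
    [0,0,0],
  ],
)

```text
clock: 19.1
tcp_pos: [0.6447, 0.1465, 0.121]
ee_rot: [-90.2, 0.4, -11.5]
wrist_force: [0.0, 0.2, -1.5]
finger_gap: 0.121
```

```bash
python3 - <<'E'
from workcell import env
from h import *
goto(env.get_state(),[.647,.1484,.1],-11.5,n=3)
E
```

```text
from [0.6447 0.1465 0.121 ] [-90.154    0.4034 -11.4773] gap 0.12056539049327139 F [ 0.0265  0.1513 -1.5146] t 19.1
n 3 twist/row [0.05, 0.01, -0.13]
first [0.069, 0.7, 0.079] mid [0.067, 0.7, 0.079] last [0.065, 0.7, 0.078] total [0.19 2.1  0.23]
```

carry_out(
  translation=[
    [0.2,0,0.25],
    [0,0,0],
    [0,0.5,0],
    [0,0.7,0],
    [0,0.3,0],
    [0,0,0],
    [0,0,0],
  ],
  twist=[
    [0.1,0,-0.4],
    [0,0,0],
    [0,0,0],
    [0,0,0],
    [0,0,0],
    [0,0,0],
    [0,0,0],
  ],
)

```text
clock: 19.68
tcp_pos: [0.6465, 0.1431, 0.1033]
ee_rot: [-90.2, 0.1, -11.8]
wrist_force: [-0.5, -0.5, -1.4]
finger_gap: 0.118
```

```bash
python3 - <<'E'
from workcell import env
from h import *
goto(env.get_state(),[.647,.1484,.0765],-11.5,n=3)
E
```

```text
from [0.6465 0.1431 0.1033] [-90.1703   0.1384 -11.8384] gap 0.11757645219001125 F [-0.4674 -0.5179 -1.3758] t 19.6833
n 3 twist/row [0.06, -0.11, -0.05]
first [-0.018, 0.891, 0.18] mid [-0.018, 0.891, 0.179] last [-0.019, 0.892, 0.178] total [-0.06  2.68  0.53]
```

carry_out(
  translation=[
    [0,-0.1,0.55],
    [0,0,0],
    [0,0,0],
  ],
  twist=[
    [0.2,-0.3,-0.1],
    [0,0,0],
    [0,0,0],
  ],
)

```text
clock: 19.93
tcp_pos: [0.6478, 0.1489, 0.1043]
ee_rot: [-89.9, 0.0, -11.5]
wrist_force: [0.1, -0.5, -1.0]
finger_gap: 0.12
```

```bash
python3 - <<'E'
from workcell import env
from h import *
goto(env.get_state(),[.647,.1484,.0765],-11.5,n=3)
E
```

```text
from [0.6478 0.1489 0.1043] [-89.9465   0.0415 -11.5234] gap 0.12016700130998553 F [ 0.1394 -0.4546 -0.9826] t 19.9333
n 3 twist/row [-0.02, -0.01, -0.01]
first [-0.023, 0.926, -0.022] mid [-0.023, 0.926, -0.022] last [-0.023, 0.926, -0.022] total [-0.07  2.78 -0.06]
```

carry_out(
  translation=[
    [0,0.8,0],
    [0,0.8,0],
    [0,0.7,0],
    [0,0.5,0],
    [0,0.2,0],
    [0,0,0],
  ],
  twist=[
    [0,0,0],
    [0,0,0],
    [0,0,0],
    [0,0,0],
    [0,0,0],
    [0,0,0],
  ],
)

```text
clock: 20.43
tcp_pos: [0.6498, 0.149, 0.0752]
ee_rot: [-89.9, -0.3, -11.5]
wrist_force: [0.2, -0.8, -1.5]
finger_gap: 0.116
```

```bash
python3 - <<'E'
from workcell import env
from h import *
goto(env.get_state(),[.647,.1484,.0765],-11.5,n=3)
E
```

```text
from [0.6498 0.149  0.0752] [-89.9156  -0.3026 -11.4654] gap 0.11587800585780896 F [ 0.2475 -0.77   -1.5306] t 20.4333
n 3 twist/row [-0.03, 0.01, 0.1]
first [-0.086, -0.042, -0.039] mid [-0.087, -0.042, -0.039] last [-0.087, -0.042, -0.039] total [-0.26 -0.13 -0.12]
```

carry_out(
  translation=[
    [-0.1,0.1,0],
    [0,0,0],
    [0,0,0],
    [0,0,0],
    [0,0,0],
    [0,-1.6,0],
    [0,-1.8,0],
    [0,-1.6,0],
    [0,-0.5,0],
    [0,0,0],
  ],
  twist=[
    [0,0,0],
    [0,0,0],
    [0,0,0],
    [0,0,0],
    [0,0,0],
    [0,0,0],
    [0,0,0],
    [0,0,0],
    [0,0,0],
    [0,0,0],
  ],
  jaw=-0.3,
)

```text
clock: 21.27
tcp_pos: [0.6465, 0.1497, 0.1265]
ee_rot: [-89.9, 0.1, -11.5]
wrist_force: [-0.3, -1.1, 0.2]
finger_gap: 0.35
```

```bash
python3 - <<'E'
from workcell import env
from h import *
im=env.camera("side"); cv2.imwrite("pics/s9.png",im)
cv2.imwrite("pics/s9a.png",cv2.resize(cv2.convertScaleAbs(im[120:230,230:350],alpha=1.5),None,fx=5,fy=5,interpolation=cv2.INTER_CUBIC))
goto(env.get_state(),[.4755,.1832,.13],-11.5,stepmm=36)
E
```

```text
from [0.6464 0.1497 0.1261] [-89.9443   0.0998 -11.4821] gap 0.3518046888645657 F [ 0.3423 -0.4536  0.0542] t 21.3167
n 5 twist/row [-0.01, 0.0, -0.02]
first [-3.483, -0.072, -0.024] mid [-3.483, -0.074, -0.024] last [-3.483, -0.077, -0.025] total [-17.41  -0.39  -0.13]
```

View pics/s9a.png

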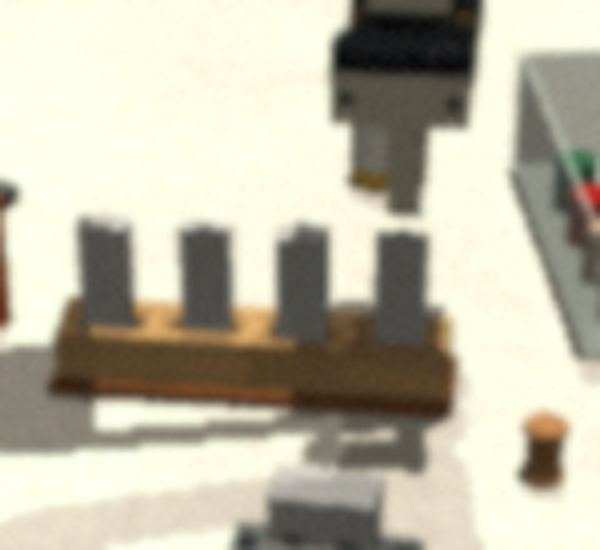

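carry_out(
  translation=[
    [-3.3,-0.4,0],
    [-3.5,-0.2,0],
    [-3.5,-0.1,0],
    [-3.5,-0.1,0],
    [-2.5,0,0],
    [0,0,0],
    [0,0,0],
  ],
  twist=[
    [0,0,0],
    [0,0,0],
    [0,0,0],
    [0,0,0],
    [0,0,0],
    [0,0,0],
    [0,0,0],
  ],
)

```text
clock: 21.9
tcp_pos: [0.4765, 0.1816, 0.125]
ee_rot: [-90.1, 0.7, -11.6]
wrist_force: [1.1, 0.1, -0.2]
finger_gap: 0.352
```

```bash
python3 - <<'E'
from workcell import env
from h import *
goto(env.get_state(),[.4755,.183,.076],-11.5,stepmm=36)
E
```

```text
from [0.4765 0.1816 0.125 ] [-90.1491   0.6879 -11.6162] gap 0.3524137196060728 F [ 1.0801  0.1338 -0.2043] t 21.9
n 2 twist/row [0.07, -0.06, -0.34]
first [-0.033, 2.449, 0.065] mid [-0.048, 2.449, 0.062] last [-0.048, 2.449, 0.062] total [-0.12  4.9   0.12]
```

carry_out(
  translation=[
    [-0.1,0,0.15],
    [0,0,0],
    [0,1.3,0],
    [0,1.5,0],
    [0,1.2,0],
    [0,0.5,0],
    [0,0,0],
  ],
  twist=[
    [0.1,0,-0.6],
    [0,0,0],
    [0,0,0],
    [0,0,0],
    [0,0,0],
    [0,0,0],
    [0,0,0],
  ],
)

```text
clock: 22.48
tcp_pos: [0.4835, 0.1824, 0.0773]
ee_rot: [-90.0, -0.3, -11.8]
wrist_force: [-0.2, 0.5, 0.1]
finger_gap: 0.35
```

```bash
python3 - <<'E'
from workcell import env
from h import *
goto(env.get_state(),[.4755,.183,.075],-11.5,n=1)
E
```

```text
from [0.4835 0.1824 0.0773] [-89.9618  -0.2908 -11.7656] gap 0.35043336903257943 F [-0.2247  0.5149  0.1366] t 22.4833
n 1 twist/row [-0.04, -0.27, 0.29]
first [-0.801, 0.227, -0.103] mid [-0.801, 0.227, -0.103] last [-0.801, 0.227, -0.103] total [-0.8   0.23 -0.1 ]
```

carry_out(
  translation=[
    [-0.8,0.2,-0.1],
    [0,0,0],
    [0,0,0],
  ],
  twist=[
    [0,-0.3,0.3],
    [0,0,0],
    [0,0,0],
  ],
)

```text
clock: 22.73
tcp_pos: [0.4766, 0.1827, 0.0753]
ee_rot: [-90.0, 0.0, -11.5]
wrist_force: [0.8, 0.3, 0.2]
finger_gap: 0.35
```

```bash
python3 - <<'E'
from workcell import env
from h import *
goto(env.get_state(),[.4755,.183,.075],-11.5,n=1)
E
```

```text
from [0.4766 0.1827 0.0753] [-89.9612   0.0158 -11.4975] gap 0.35026627343501304 F [0.8267 0.339  0.2306] t 22.7333
n 1 twist/row [-0.04, 0.0, -0.02]
first [-0.111, 0.026, 0.013] mid [-0.111, 0.026, 0.013] last [-0.111, 0.026, 0.013] total [-0.11  0.03  0.01]
```

carry_out(
  translation=[
    [-0.1,0,0],
    [0,0,0],
    [0,0,0],
    [0,0,0],
    [0,0,0],
  ],
  twist=[
    [0,0,0],
    [0,0,0],
    [0,0,0],
    [0,0,0],
    [0,0,0],
  ],
  jaw=-1,
  grip_force=25,
)

```text
clock: 23.15
tcp_pos: [0.4765, 0.1832, 0.0772]
ee_rot: [-89.9, -0.2, -11.5]
wrist_force: [-0.7, -0.1, -1.8]
finger_gap: 0.149
```

```bash
python3 - <<'E'
from workcell import env
from h import *
goto(env.get_state(),[.4755,.183,.14],-11.5,n=4)
E
```

```text
from [0.4765 0.1832 0.0772] [-89.8913  -0.1754 -11.4817] gap 0.14871950652830662 F [-0.7144 -0.1146 -1.8338] t 23.15
n 4 twist/row [-0.03, 0.0, 0.04]
first [-0.02, -1.571, -0.006] mid [-0.022, -1.571, -0.008] last [-0.023, -1.57, -0.008] total [-0.1  -6.28 -0.04]
```

carry_out(
  translation=[
    [0,-1.6,0],
    [0,-1.8,0],
    [0,-1.8,0],
    [0,-1.5,0],
    [0,0,0],
  ],
  twist=[
    [0,0,0.1],
    [0,0,0],
    [0,0,0],
    [0,0,0],
    [0,0,0],
  ],
)

```text
clock: 23.57
tcp_pos: [0.4745, 0.1828, 0.145]
ee_rot: [-90.0, 0.2, -11.5]
wrist_force: [1.0, 0.1, -1.8]
finger_gap: 0.149
```

```bash
python3 - <<'E'
from workcell import env
from h import *
goto(env.get_state(),[.569,-.0876,.14],-14.3,stepmm=36)
E
```

```text
from [0.4745 0.1828 0.145 ] [-89.9975   0.2191 -11.474 ] gap 0.14906429448992123 F [ 1.045   0.0711 -1.7563] t 23.5667
n 8 twist/row [0.0, 0.35, -0.03]
first [1.831, 0.055, -3.078] mid [1.906, 0.059, -3.032] last [1.962, 0.061, -2.996] total [ 15.84   0.5  -23.87]
```

carry_out(
  translation=[
    [1.8,-0.1,-3.0],
    [1.8,0,-3.1],
    [1.9,0,-3.1],
    [1.9,0,-3.1],
    [1.9,0,-3.1],
    [1.9,0,-3.0],
    [2.0,0,-3.0],
    [1.2,0,-1.2],
    [0,0,0],
    [0,0,0],
  ],
  twist=[
    [0,0.4,0],
    [0,0.4,0],
    [0,0.4,0],
    [0,0.4,0],
    [0,0.4,0],
    [0,0.4,0],
    [0,0.4,0],
    [0,0,0],
    [0,0,0],
    [0,0,0],
  ],
)

```text
clock: 24.4
tcp_pos: [0.5659, -0.0787, 0.137]
ee_rot: [-89.9, 0.5, -14.1]
wrist_force: [-0.3, 0.4, -2.0]
finger_gap: 0.15
```

```bash
python3 - <<'E'
from workcell import env
from h import *
goto(env.get_state(),[.569,-.0876,.13],-14.3,stepmm=36)
E
```

```text
from [ 0.5659 -0.0787  0.137 ] [-89.9052   0.4858 -14.1063] gap 0.15045287438647945 F [-0.3179  0.4051 -1.9944] t 24.4
n 1 twist/row [-0.09, 0.19, -0.49]
first [0.521, 0.693, -0.794] mid [0.521, 0.693, -0.794] last [0.521, 0.693, -0.794] total [ 0.52  0.7  -0.79]
```

carry_out(
  translation=[
    [0.5,0.5,-0.8],
    [0,0,0],
    [0,0,0],
  ],
  twist=[
    [-0.1,0.2,-0.5],
    [0,0,0],
    [0,0,0],
  ],
)

```text
clock: 24.65
tcp_pos: [0.567, -0.0855, 0.1295]
ee_rot: [-90.0, 0.2, -14.2]
wrist_force: [0.1, 0.3, -1.2]
finger_gap: 0.151
```

carry_out(
  translation=[
    [0,0.6,-0.05],
    [0,0.7,-0.05],
    [0,0,0],
    [0,0,0],
  ],
  twist=[
    [0,0,0],
    [0,0,0],
    [0,0,0],
    [0,0,0],
  ],
)

```text
clock: 24.98
tcp_pos: [0.5655, -0.0829, 0.115]
ee_rot: [-89.9, 0.2, -14.0]
wrist_force: [0.4, 0.2, 0.9]
finger_gap: 0.15
```

```bash
python3 - <<'E'
from workcell import env
from h import *
p=env.camera_params("wrist"); im=env.camera("wrist"); cv2.imwrite("pics/w10.png",im); np.savez("pics/w10.npz",**p)
cv2.imwrite("pics/w10a.png",cv2.resize(cv2.convertScaleAbs(im[170:320,225:345],alpha=1.6),None,fx=5,fy=4,interpolation=cv2.INTER_CUBIC))
goto(env.get_state(),[.569,-.0876,.105],-14.3,stepmm=36)
E
```

```text
from [ 0.5653 -0.0828  0.1149] [-89.9105   0.2483 -13.9831] gap 0.147923569044695 F [-0.5044  0.3021 -1.3668] t 25.0333
n 1 twist/row [-0.09, 0.32, -0.25]
first [0.475, 0.99, -0.377] mid [0.475, 0.99, -0.377] last [0.475, 0.99, -0.377] total [ 0.47  0.99 -0.37]
```

View pics/w10a.png

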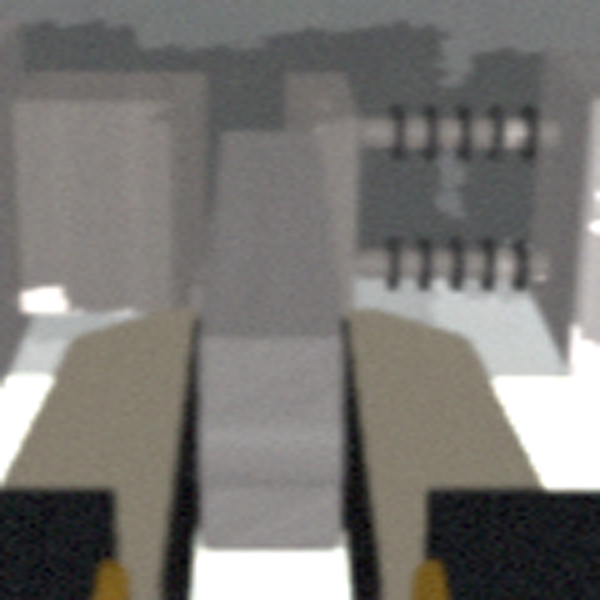

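carry_out(
  translation=[
    [0.4,0,-0.4],
    [0,0,0],
    [0,0,0],
  ],
  twist=[
    [-0.1,0.3,-0.2],
    [0,0,0],
    [0,0,0],
  ],
)

```text
clock: 25.28
tcp_pos: [0.5688, -0.0877, 0.1153]
ee_rot: [-90.0, -0.0, -14.3]
wrist_force: [-0.1, -0.2, -2.2]
finger_gap: 0.152
```

```bash
python3 - <<'E'
from workcell import env
from h import *
goto(env.get_state(),[.569,-.0876,.1],-14.3,stepmm=36)
E
```

```text
from [ 0.5688 -0.0877  0.1153] [-90.0276  -0.0146 -14.2636] gap 0.1519489929510367 F [-0.1143 -0.2203 -2.1596] t 25.2833
n 1 twist/row [0.03, 0.04, 0.01]
first [0.014, 1.53, 0.014] mid [0.014, 1.53, 0.014] last [0.014, 1.53, 0.014] total [0.01 1.53 0.01]
```

carry_out(
  translation=[
    [0,0.5,0],
    [0,0.5,0],
    [0,0,0],
  ],
  twist=[
    [0,0,0],
    [0,0,0],
    [0,0,0],
  ],
)

```text
clock: 25.53
tcp_pos: [0.5695, -0.0882, 0.1051]
ee_rot: [-90.0, -0.1, -14.3]
wrist_force: [0.2, 0.8, -1.4]
finger_gap: 0.147
```

carry_out(
  translation=[
    [0,0.4,0.05],
    [0,0.4,0.05],
    [0,0,0],
  ],
  twist=[
    [0,0,0],
    [0,0,0],
    [0,0,0],
  ],
)

```text
clock: 25.78
tcp_pos: [0.5703, -0.0878, 0.0968]
ee_rot: [-90.1, -0.2, -14.3]
wrist_force: [0.6, -0.5, -3.4]
finger_gap: 0.15
```

carry_out(
  translation=[
    [0,0.5,0],
    [0,0.5,0],
    [0,0,0],
  ],
  twist=[
    [0,0,0],
    [0,0,0],
    [0,0,0],
  ],
)

```text
clock: 26.03
tcp_pos: [0.5715, -0.0881, 0.0871]
ee_rot: [-90.1, -0.4, -14.3]
wrist_force: [1.0, -1.8, -3.5]
finger_gap: 0.151
```

carry_out(
  translation=[
    [-0.2,0.4,0],
    [-0.1,0.4,0],
    [0,0,0],
  ],
  twist=[
    [0,0,0.3],
    [0,0,0.2],
    [0,0,0],
  ],
)

```text
clock: 26.28
tcp_pos: [0.5702, -0.0878, 0.0794]
ee_rot: [-90.1, -0.1, -14.3]
wrist_force: [1.1, -0.3, -0.3]
finger_gap: 0.149
```

carry_out(
  translation=[
    [-0.1,0.4,0],
    [0,0.3,0],
    [0,0,0],
  ],
  twist=[
    [0,0,0.1],
    [0,0,0],
    [0,0,0],
  ],
)

```text
clock: 26.53
tcp_pos: [0.5702, -0.0879, 0.0746]
ee_rot: [-90.1, -0.1, -14.3]
wrist_force: [1.9, -1.1, -5.0]
finger_gap: 0.148
```

carry_out(
  translation=[
    [0,0.3,0],
    [0,0.3,0],
  ],
  twist=[
    [0,0,0],
    [0,0,0],
  ],
)

```text
clock: 26.7
tcp_pos: [0.5716, -0.0882, 0.0741]
ee_rot: [-90.1, -0.4, -14.3]
wrist_force: [-7.3, 2.8, 27.7]
finger_gap: 0.145
```

carry_out(
  translation=[
    [0,0,0],
    [0,0,0],
    [0,0,0],
    [0,0,0],
    [0,0,0],
    [0,0,0],
  ],
  twist=[
    [0,0,0.3],
    [0,0,0],
    [0,0,0],
    [0,0,0],
    [0,0,0],
    [0,0,0],
  ],
  jaw=-0.3,
)

```text
clock: 27.2
tcp_pos: [0.5689, -0.0872, 0.0718]
ee_rot: [-90.1, 0.2, -14.3]
wrist_force: [-0.2, -0.2, 0.4]
finger_gap: 0.349
```

carry_out(
  translation=[
    [0,-1.2,0],
    [0,-1.6,0],
    [0,-1.8,0],
    [0,-2,0],
    [0,-2,0],
    [0,-2,0],
    [0,0,0],
    [0,0,0],
  ],
  twist=[
    [0,0,0],
    [0,0,0],
    [0,0,0],
    [0,0,0],
    [0,0,0],
    [0,0,0],
    [0,0,0],
    [0,0,0],
  ],
)

```text
clock: 27.87
tcp_pos: [0.566, -0.0861, 0.1758]
ee_rot: [-90.0, 1.0, -14.3]
wrist_force: [-0.0, -0.0, -0.4]
finger_gap: 0.35
```

```bash
python3 - <<'E'
from workcell import env
from h import *
for n,sl in (("wrist",None),("side",(slice(150,270),slice(210,350))),("top",(slice(150,260),slice(205,370)))):
    p=env.camera_params(n); im=env.camera(n); cv2.imwrite(f"pics/{n}11.png",im); np.savez(f"pics/{n}11.npz",**p)
    if sl: im=cv2.resize(im[sl],None,fx=4.5,fy=4.5,interpolation=cv2.INTER_CUBIC)
    cv2.imwrite(f"pics/{n}11a.png",cv2.convertScaleAbs(im,alpha=1.5))
print(env.get_state()['tcp_pos'])
E
```

```text
[ 0.5654 -0.0859  0.1747]
```

View pics/wrist11a.png

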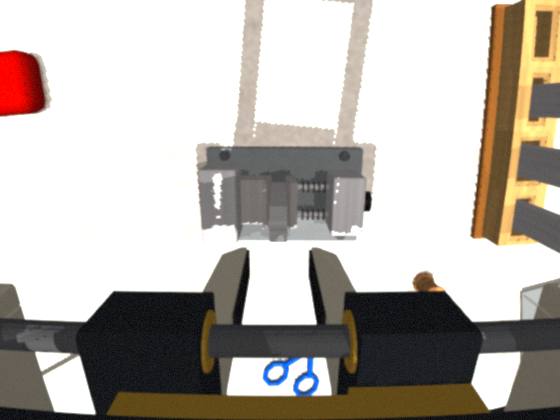

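View pics/side11a.png

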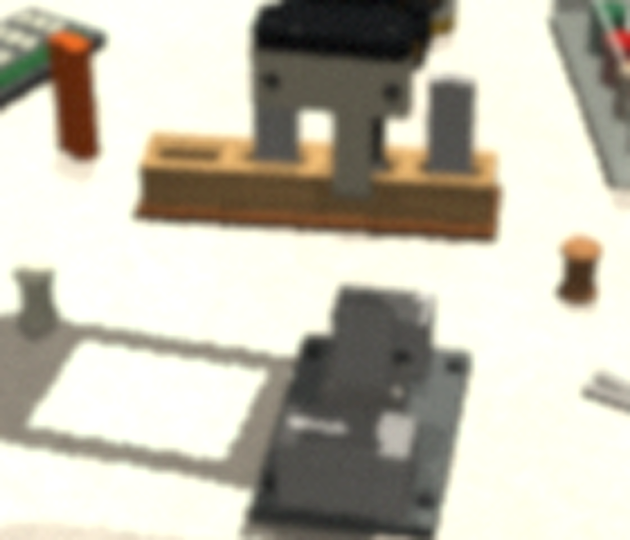

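```bash
python3 - <<'E'
from h import *
t=cv2.imread("pics/wrist11.png"); cv2.imwrite("pics/w11b.png",cv2.resize(cv2.convertScaleAbs(t[140:250,200:370],alpha=1.6),None,fx=4.7,fy=4.7,interpolation=cv2.INTER_CUBIC))
p=np.load("pics/wrist11.npz")
a=np.radians(-14.4);ex=np.array([np.cos(a),np.sin(a)]);ey=np.array([-np.sin(a),np.cos(a)]);c=np.array([.5702,-.0813])
def W(x,y,z): v=c+ex*x+ey*y; return [*v,z]
q=proj(p,[W(x,y,.100) for x in(-.015,.015) for y in(-.013,.001)]+[W(-.015,y,.012) for y in(-.013,.001)])
print(np.round((q-[200,140]+.4)*4.7))
E
```

```text
[[324. 300.]
 [410. 300.]
 [326. 470.]
 [408. 471.]
 [337. 193.]
 [401. 194.]]
```

View pics/w11b.png

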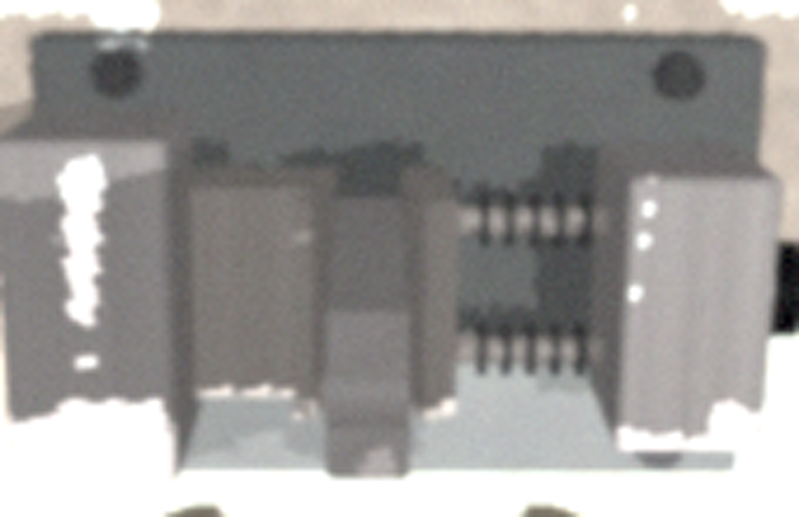

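View pics/top11a.png

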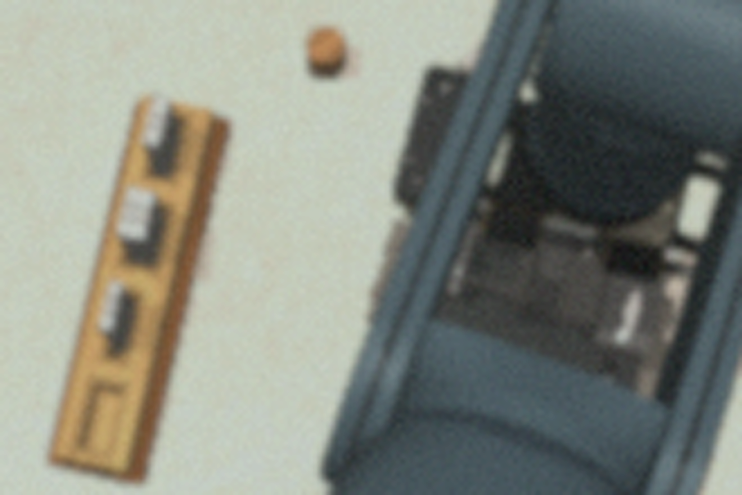

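```bash
python3 - <<'E'
from workcell import env
print(env.close_job(), env.get_state()['clock'])
E
```

```text
the job is handed in; nothing more can be done
the job is handed in; nothing more can be done
```

The slot measures about 13 mm, so the 14 mm leaf is the first that binds. It is now standing in the slot, let go. I handed the job in with about 28 s of the 72 s used; the hand-in gave no verdict.

- **8 mm leaf:** reached the slot floor (8 N upward) and was loose. It is back in its own holder and seen upright.
- **11 mm leaf:** reached the floor (24 N upward) and was loose. It met the fence on one side, then moved about 3 mm back with almost no force. It is back in its own holder and seen upright.
- **14 mm leaf:** reached the floor (28 N upward) and was released. The last wrist picture puts its top within about 1.5 mm of the expected place, upright and centred between fence and pad.
- **17 mm leaf, bystanders and orange look-alike:** I did not touch these. They look unmoved where they appear in the last pictures, though not all of them were in view.

**Not measured or in disagreement:**
- **Jaw clamping force:** it was never measured directly. That the 14 mm leaf binds follows from the gap read in the pictures (13 mm), which the fence contacts agreed with.
- **Camera against tool position:** the two differed by about 0.7 mm across the slot, which I allowed for.
- **11 mm leaf in the holder:** I saw no clear contact force when lowering it back. I judged it seated from its height and the pictures.

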